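Scrape a two-part praline mould clean and hold its top half ready to close

ROBOT

A 6-joint arm with a two-finger parallel gripper is mounted at the origin on a cart in front of the work surface, level with it; the furniture and walls round the work are solid. World frame = base frame: x ahead of the robot, y to its left, z up, the work surface at z = 0. Lengths are in m, angles in rad, forces in N, time in s.
With the tool pointing down it reaches from about 0.325 to 0.775 m from the base axis. Payload 5.5 kg.
Tool frame: the origin (TCP) lies at the very end of the fingers, on their centre line; the grasp point (between the pads) lies 19 mm behind it; z points along the fingers, y is the line along which they close (so a half turn about z gives the same grasp; the last joint's range is limited). The gripper opens to 88 mm and grips with 3 to 60 N. Pads are 20 mm wide; open, the fingers measure 115 mm over their backs; the gripper's body (75 mm by 178 mm) begins 61 mm behind the grasp point.
Start: joints at [1.206, 0.091, 1.231, -0, 1.82, -0.057], TCP at [0.182, 0.572, 0.223] pointing down, gripper open.
Joint ranges: [-2.87, 2.87], [-0.86, 2.18], [0.17, 2.46], [-1.51, 4.65], [0.06, 2.69], [-2.65, 2.65]. Speed limits (rad/s): [2.57, 2.57, 3.01, 3.14, 3.14, 3.14].

INTERFACE

Orientations are given as a unit quaternion [w, x, y, z].
In Python, from plant import bot, optics gives the robot as it stands. The module is installed in compiled form; this text tells all that it offers.
- The arm moves only by the tool carry_out, never from a script. Its argument "increments" is a list of rows, each a list of 7 numbers: the shift along the tool's x, y, z scaled (see below), then the turn, a rotation vector about the tool's x, y, z scaled (see below), then the opening, from -1 (shut) to 1 (fully open). In form: [[tx, ty, tz, ax, ay, az, claw], ...]. A call has 1 to 8 rows; each row shifts and turns the commanded pose from where the row before left it, along the tool's axes as they then stand; what a row does not reach is not made up. The controller multiplies each number of a shift by 0.025 m and each number of a turn by 180 degrees. A row lasts 1/12 s, in which the tool goes at most 41.7 mm and 7.16 degrees, less where a joint would pass 70% of its speed; a pose out of reach is approached as far as the arm can. A call with a number of a shift or a turn outside -1 to 1 is refused whole. A call with a gripper value outside its range is refused whole. The fingers move at their own pace and stop on an object; the grip force is fixed at half the most. Time passes only in rows, so rows that do not move let the fingers close. It gives the time, the measured TCP pose, the force, the opening and the grip force at its end, in the units of the state.
- bot.get_state(): the state, without advancing time (a new reading comes with each control period).
- optics.snapshot(name): name is "side" or "top"; returns the picture (384x512x3 uint8, blue, green, red); there is no depth.
- optics.camera_info(name): a dict with "fov_y" (degrees; the focal length in pixels is half the picture's height over the tangent of half this angle, whatever the lens; pixels are square), "cx", "cy" (the principal point, pixels), "rvec" (rotation vector, rad) and "tvec" (3), from world to camera coordinates, as OpenCV has them. Camera axes: x right, y down, z forward; pixel columns grow to the right and rows downward; lengths in m; the calibration is good to about 2 mm. A picture is of the moment at which its call begins. camera_info takes no time and is no camera call.
- bot.sign_off(): hands the job in; it is judged then, once.
The state is a dict: "time_s": time; "qpos": joint angles; "dq": joint speeds; "tau": joint torques, N m; "eef_pos": TCP position; "orientation": TCP orientation; "ft_force": force on the tool from outside, world axes, zero at the start; "moment": the same for the moment, N m; "grip_width": finger opening in m; "grip_force": force on a finger pad.
Only numpy, scipy, OpenCV 4.12 (cv2) and the standard library are available. Lean on these libraries where they do the work, as an engineer would, in place of code of your own. Each camera call takes 0.05 s, during which the arm holds its last target. There are 200 camera calls.

TASK

Get the two-part praline mould ready to close: with the dough scraper, scrape all the loose chocolate chips off the face of the lower half onto the table, and stand the scraper back in the slot of its wooden rack. Then pick up the upper half, lift it over the utensil caddy that stands between the two halves and stop with it hovering level over the lower half, the same way round (tabs at the same end), its pins straight over their holes and the pin tips about 7 mm above the face, so that I can check the rims before it is closed. The halves must never touch; finish while still holding the upper half there, and leave the caddy and the other things where they stand.

Things in the scene. Friction and masses are not known exactly. Their poses are not given: they have to be found in the camera images.
- lower_half: Lower mould half: fixed white block 120 (x) x 62 (y) mm on a thin black mat 140 x 84 x 3 mm. Flat face up, 25 mm above the table, with three flush cream discs and four pin holes 9 mm wide at x +-50, y +-20.5 mm. Tab 18 x 26 x 5 mm at the -x end, flush with the face. Origin: centre, at table height; x along it, away from the tab; z up. Yaw within 0.3 rad of world x
- hole_a (a point): Mouth centre of the lower half's pin hole at x = -50, y = +20.5 mm, on the face (z = 25 mm); 10 mm deep
- hole_b (a point): Mouth centre of the lower half's pin hole at x = +50, y = -20.5 mm, on the face; 10 mm deep
- upper_half: Upper mould half: loose white tray 120 (x) x 62 (y) mm, 0.13 to 0.21 kg, face down on four pins 6 mm thick, 7 mm long. Origin: centre, at the pin tips; face at z = 7 mm, straight outer walls up to z = 29 mm, three white domes inside. Grip it across the 62 mm at mid-length, fingertips above z = 7 mm. Tab 18 mm long at the -x end; x away from it, z up. Yaw within 0.5 rad of world x
- pin_a (a point): Tip of the upper half's pin at x = -50, y = +20.5 mm of it; belongs over hole_a
- pin_b (a point): Tip of the upper half's pin at x = +50, y = -20.5 mm of it; belongs over hole_b
- scraper: Dough scraper, 120 g: steel blade 150 mm wide, 2 mm thick, black grip on top 152 mm long (y), 26 mm thick (x), 20 mm high (z 81 to 101 mm, middle 91). Starts standing blade down in the rack's slot, leaning a few degrees at most. Origin: middle of the blade's lower edge; y along the edge, z up the blade, x square to it, within 0.25 rad of world x. Grip it from above, closing along x
- scraper_rack: Fixed wooden scraper rack: foot 70 (x) x 180 (y) x 8 mm, two round-topped jaws 48 mm high (from the table) and between them, along y through the centre, a slot 5 mm wide, 158 mm long, its floor 8 mm above the table; the jaw tops (8 mm radius) lead the blade in. Origin: centre of the underside; z up
- caddy: Dark brown open utensil caddy, 0.78 kg, loose, 100 mm (x) by 182 mm (y from -97 to +85), walls 118 mm high, pens in it up to 149 mm. Origin: bottom centre; its long y axis points away from the robot. It stands between the two mould halves; which half is on which side varies
- chip_0: Loose chocolate chip, a brown drop 14 mm wide and 11 mm high, 10 g, on the face of the lower half at the start (x within +-48, y within +-19 mm of it). Origin: centre of its flat underside
- chip_1: Loose chocolate chip, a brown drop 14 mm wide and 11 mm high, 10 g, on the face of the lower half at the start (x within +-48, y within +-19 mm of it). Origin: centre of its flat underside
- chip_2: Loose chocolate chip, a brown drop 14 mm wide and 11 mm high, 10 g, on the face of the lower half at the start (x within +-48, y within +-19 mm of it). Origin: centre of its flat underside
- chip_3: Loose chocolate chip, a brown drop 14 mm wide and 11 mm high, 10 g, on the face of the lower half at the start (x within +-48, y within +-19 mm of it). Origin: centre of its flat underside
- chip_4: Loose chocolate chip, a brown drop 14 mm wide and 11 mm high, 10 g, on the face of the lower half at the start (x within +-48, y within +-19 mm of it). Origin: centre of its flat underside
- chip_5: Loose chocolate chip, a brown drop 14 mm wide and 11 mm high, 10 g, on the face of the lower half at the start (x within +-48, y within +-19 mm of it). Origin: centre of its flat underside
- measuring_cup: Steel measuring cup, bystander on the table at the right
- espresso_cup: White flowered espresso cup, bystander at the back on the left
- oven_timer: Wind-up oven timer, bystander at the back on the right

How it is judged:
By the outcome, as a careful person would: the job done as asked, in the order asked, and still so for the second after the job is handed in, while the arm keeps its last pose, push and grip.
It also fails if it takes over 66 s, if anything falls off the work surface, if the arm or the gripper's body presses on something with over 40 N, if the wrist force passes 120 N, or if a joint passes its speed limit or range.

## Working session

There is one attempt and no reset: what is moved stays moved. The work goes in short steps, Python scripts to look and compute and a tool call to move; the robot and the scene stay as the last step left them, time stands still between calls to the robot, and variables do not carry over. Pictures are saved under pics/ and viewed, at most 10 in all, crops included, and the job is handed in when it is done.

Besides the shell and the picture viewer there is one more tool, called after ">>>" as name(argument=value, ...) on one line, values as JSON. carry_out: Moves the arm, as the interface text tells. Shifts and turns lie within -1 to 1; 1 stands for 0.025 m of shift or 180 degrees of turn. Its arguments: {"type":"object","properties":{"increments":{"type":"array","items":{"type":"array","items":{"type":"number","minimum":-1,"maximum":1}}}},"required":["increments"]}

```bash
mkdir -p pics; cat > h.py <<'E'
import numpy as np, cv2
from scipy.spatial.transform import Rotation as R
from plant import bot, optics
def snap(n,f,crop=None,s=1):
    im=optics.snapshot(n)
    cv2.imwrite('pics/raw_'+f,im)
    if crop: x0,y0,x1,y1=crop; im=im[y0:y1,x0:x1]
    if s!=1: im=cv2.resize(im,None,fx=s,fy=s,interpolation=cv2.INTER_CUBIC)
    cv2.imwrite('pics/'+f,im)
def cam(n):
    c=optics.camera_info(n); f=192/np.tan(np.radians(c['fov_y'])/2)
    K=np.array([[f,0,c['cx']],[0,f,c['cy']],[0,0,1]]); return K,np.array(c['rvec'],float),np.array(c['tvec'],float)
def ray(n,p):
    K,r,t=cam(n); Rm=cv2.Rodrigues(r)[0]
    d=Rm.T@np.linalg.inv(K)@np.array([p[0],p[1],1.]); return -Rm.T@t,d/np.linalg.norm(d)
def onz(n,p,z):
    o,d=ray(n,p); return o+d*(z-o[2])/d[2]
def tri(p1,p2,n1='top',n2='side'):
    A=np.zeros((3,3));b=np.zeros(3);rs=[ray(n1,p1),ray(n2,p2)]
    for o,d in rs: P=np.eye(3)-np.outer(d,d);A+=P;b+=P@o
    x=np.linalg.solve(A,b); return x,[np.linalg.norm((np.eye(3)-np.outer(d,d))@(x-o))for o,d in rs]
def proj(n,X):
    K,r,t=cam(n); return cv2.projectPoints(np.array(X,float).reshape(-1,3),r,t,K,None)[0][:,0]
E
python3 - <<'E'
from h import *
snap('top','t0.png',None,1.5);snap('side','s0.png',None,1.5)
for n in('top','side'):
    c=optics.camera_info(n);print(c,ray(n,(256,192)))
print(bot.get_state())
E
```

```text
{'fov_y': 46.92685120484141, 'cx': 257.05563417808776, 'cy': 190.90093573171032, 'rvec': array([ 1.61859323, -2.23508616,  0.60230795]), 'tvec': array([-0.07076965,  0.60311583,  1.20655264])} (array([-0.11382744, -0.04919504,  1.34504628]), array([ 0.48367793, -0.14748424, -0.86273059]))
{'fov_y': 47.8170779949952, 'cx': 259.5778263676015, 'cy': 189.2378817993528, 'rvec': array([ 2.22156817, -0.05046503, -0.00784144]), 'tvec': array([-0.59052506, -0.10699624,  1.45356366])} (array([ 0.56780674, -1.24050207,  0.78215437]), array([ 0.00388902,  0.79155316, -0.61108794]))
{'time_s': 0.1, 'qpos': array([ 1.20630113e+00,  9.17599626e-02,  1.23173802e+00,  1.63594455e-05,
        1.81978999e+00, -5.67110957e-02]), 'dq': array([-1.51703948e-03, -3.17804302e-04, -4.01110786e-03,  6.67951505e-04,
       -3.12869717e-06, -8.70555986e-04]), 'tau': array([ 1.79816238e-03, -4.47858739e+01, -4.07571137e+01,  6.99672103e-02,
        2.83812254e-02, -1.15799621e-04]), 'eef_pos': array([0.18167956, 0.57156296, 0.22164958]), 'orientation': array([-1.84957271e-04,  1.53283295e-01,  9.88181923e-01, -8.27274196e-04]), 'ft_force': array([-0.02485104, -0.06178738, -0.12699005]), 'moment': array([ 0.03873606, -0.05291382, -0.00668152]), 'grip_force': 0.0, 'grip_width': 0.0880721264473156}
```

View pics/t0.png

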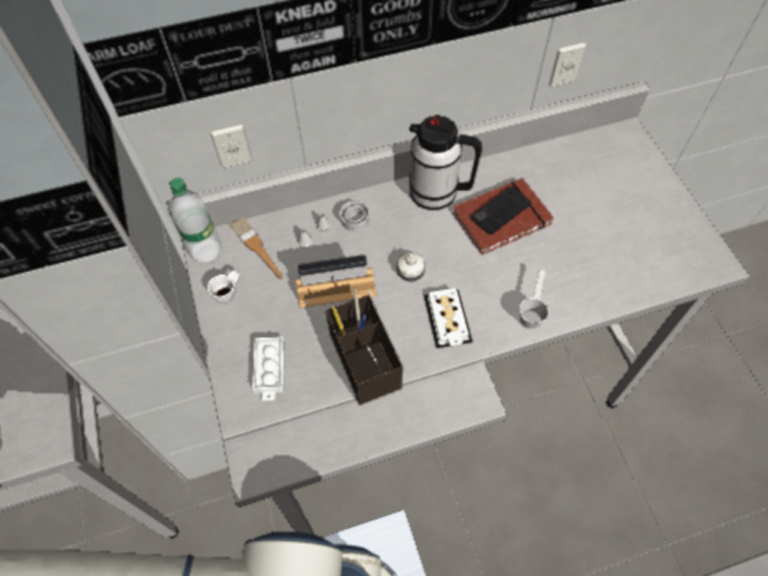

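View pics/s0.png

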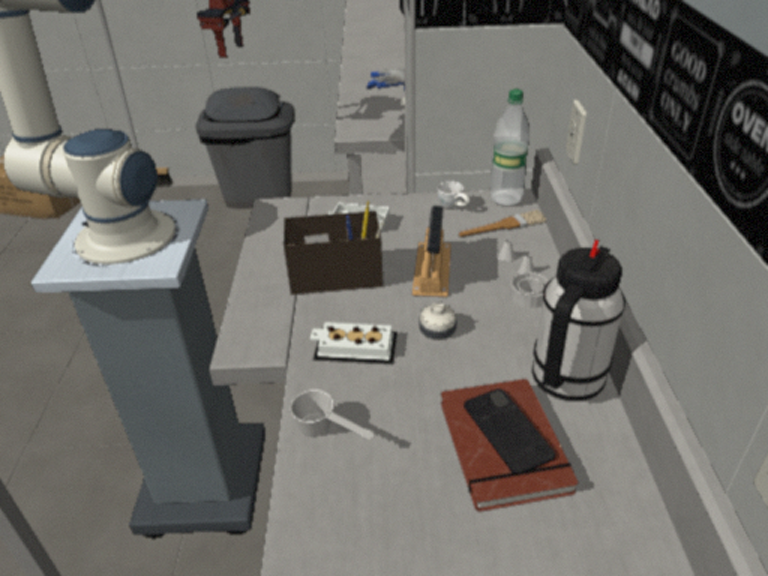

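The top view has the upper half at left (about 178,245 raw), the caddy in the middle (243,232), the lower half with chips at 300,211, and the rack with scraper at 224,187. The side view has the lower half at 237,228, the rack at 289,170, and the upper half partly hidden behind the caddy.

```bash
python3 - <<'E'
import cv2
t=cv2.imread('pics/raw_t0.png');s=cv2.imread('pics/raw_s0.png')
def c(im,b,n,k):
    x0,y0,x1,y1=b;o=cv2.resize(im[y0:y1,x0:x1],None,fx=k,fy=k,interpolation=cv2.INTER_CUBIC)
    for x in range((x0+9)//10*10,x1,10):
        cv2.line(o,((x-x0)*k+k//2,0),((x-x0)*k+k//2,5),(0,0,255),1);cv2.putText(o,str(x),((x-x0)*k-8,15),0,.35,(0,0,255),1)
    for y in range((y0+9)//10*10,y1,10):
        cv2.line(o,(0,(y-y0)*k+k//2),(5,(y-y0)*k+k//2),(0,0,255),1);cv2.putText(o,str(y),(7,(y-y0)*k+6),0,.35,(0,0,255),1)
    cv2.imwrite('pics/'+n,o)
c(t,(160,165,320,275),'t1.png',5)
c(s,(185,130,310,248),'s1.png',5)
E
```

```text
(no output)
```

View pics/t1.png

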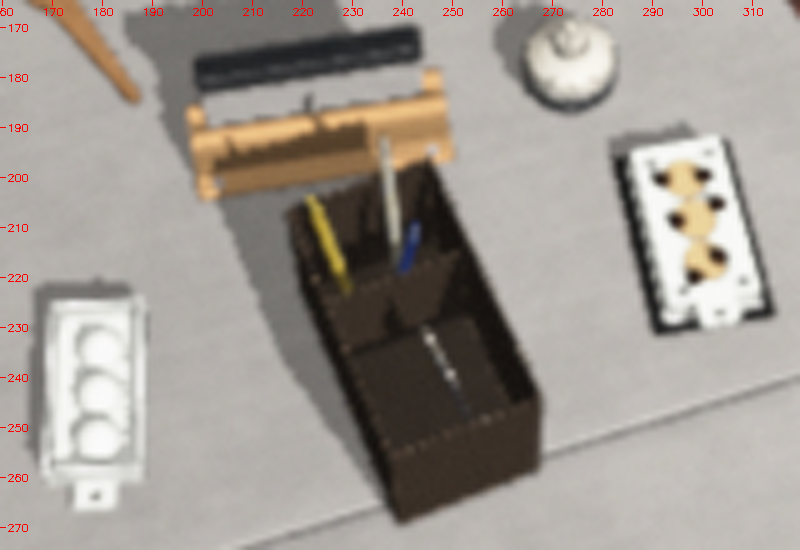

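View pics/s1.png

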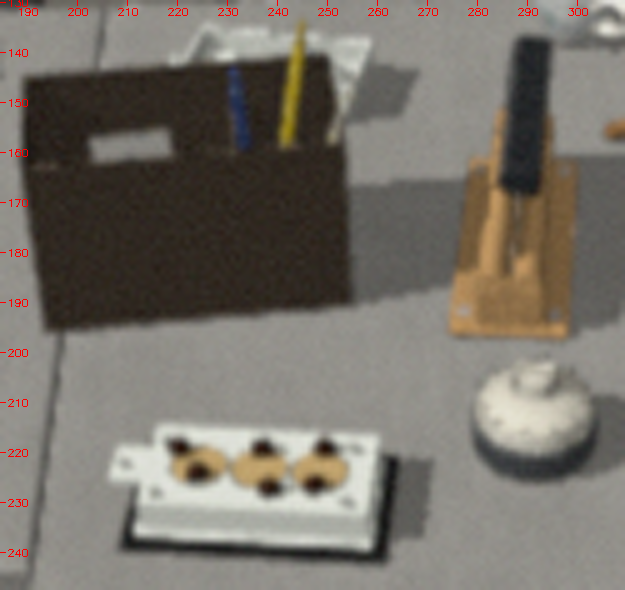

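```bash
cat > fit.py <<'E'
from h import *
from scipy.optimize import least_squares
def raw(n,p): # crop px -> raw px
    o=(160,165) if n=='top' else (185,130); return np.array([o[0]+(p[0]+.5)/5-.5,o[1]+(p[1]+.5)/5-.5])
def fit(L,x0):
    def f(v):
        r=[]
        for n,l,p in L:
            X=R.from_euler('z',v[3]).apply(l)+v[:3]; r+=list(proj(n,X)[0]-raw(n,p))
        return np.array(r)
    s=least_squares(f,x0,loss='soft_l1'); return s.x,f(s.x).reshape(-1,2)
E
python3 - <<'E'
from fit import *
np.set_printoptions(precision=4,suppress=True)
a,b=.06,.031
L=[('top',(a,b,.025),(628,152)),('top',(a,-b,.025),(725,136)),('top',(-a,-b,.025),(765,297)),('top',(-a,b,.025),(663,322)),
('top',(.05,-.0205,.025),(711,153)),('top',(-.05,.0205,.025),(672,312)),
('side',(-a,b,.025),(157,425)),('side',(a,b,.025),(382,436)),('side',(-.05,-.0205,.025),(155,493)),('side',(.05,-.0205,.025),(347,502)),('side',(.05,.0205,.025),(357,449)),('side',(-a,-b,.025),(138,503)),('side',(a,-b,.025),(377,514))]
lo,r=fit(L,[.4,-.1,0,0]);print('lower',lo,'\n',r)
a,b=.06,.031
U=[('top',(a,b,.029),(52,300)),('top',(a,-b,.029),(147,297)),('top',(-a,-b,.029),(140,470)),('top',(-a,b,.029),(46,470)),('side',(a,b,.029),(372,40)),('side',(-a,b,.029),(207,27))]
up,r=fit(U,[.4,.3,0,0]);print('upper',up,'\n',r)
print(tri(raw('top',(52,300)),raw('side',(372,40))))
# grip by dark hull
G=[('top',(13,76,101),(195,62)),('top',(13,-76,101),(418,28)),('side',(-13,76,101),(517,37)),('side',(13,76,101),(551,39)),('side',(-13,-76,81),(502,190)),('side',(13,-76,81),(540,195)),('top',(-13,76,81),(198,92)),('top',(-13,-76,81),(420,58))]
G=[(n,np.array(l)/1e3,p) for n,l,p in G]
g,r=fit(G,[.5,.1,0,0]);print('scraper',g,'\n',r)
# rack: foot corners top z=8
K=[('side',(-35,-90,0),(449,335)),('side',(35,-90,0),(568,337)),('side',(35,90,8),(577,160)),('top',(-35,90,8),(205,200)),]
K=[(n,np.array(l)/1e3,p) for n,l,p in K]
k,r=fit(K,[.5,.1,0,0]);print('rack',k,'\n',r)
# caddy
C=[('top',(50,85,118),(290,215)),('top',(50,-97,118),(430,163)),('top',(-50,-97,118),(540,398)),('top',(-50,85,118),(387,455)),('side',(-50,-97,118),(22,167)),('side',(50,-97,118),(345,145)),('side',(-50,-97,0),(47,330)),('side',(50,-97,0),(352,303))]
C=[('top',(-50,85,118),(387,455)),('top',(-50,-97,118),(540,398)),('side',(-50,-97,118),(22,167)),('side',(50,-97,118),(345,145)),('side',(-50,-97,0),(47,330)),('side',(50,-97,0),(352,303))]
C=[(n,np.array(l)/1e3,p) for n,l,p in C]
c,r=fit(C,[.45,.1,0,0]);print('caddy',c,'\n',r)
for p,z in [((290,215),.118),((387,455),.118),((540,398),.118),((430,163),.118)]: print(onz('top',raw('top',p),z))
E
```

```text
lower [ 0.5177 -0.3898 -0.0014 -0.1452] 
 [[ 0.4722  0.5137]
 [-1.3342  1.0117]
 [-1.3312 -0.4368]
 [ 0.7782 -2.5212]
 [-0.8725  0.5407]
 [ 1.4424 -3.6906]
 [ 0.1698 -0.0371]
 [-0.5499  0.2286]
 [ 0.5821 -0.5184]
 [ 0.3932 -0.0697]
 [ 0.2622  0.0185]
 [-0.603   0.0033]
 [-2.2147  0.5527]]
upper [ 0.5268  0.0201  0.0002 -0.2652] 
 [[ 0.2319  0.3625]
 [-0.0035  0.0536]
 [ 0.3274 -0.5845]
 [-0.4526  0.391 ]
 [ 0.5763  0.3041]
 [-0.2721 -0.4867]]
(array([0.592 , 0.0343, 0.0313]), [np.float64(0.0012233928088497986), np.float64(0.0012233928088498883)])
scraper [ 0.6773 -0.1701  0.0076 -0.142 ] 
 [[-0.8879 -1.6037]
 [-0.239  -1.6058]
 [-0.6987 -1.3255]
 [ 1.0374 -1.4321]
 [-0.9252  1.7828]
 [ 0.7634  1.1748]
 [ 0.0769  2.1189]
 [ 0.7851  2.056 ]]
rack [ 0.6707 -0.1737  0.004  -0.126 ] 
 [[-0.2403  0.1998]
 [ 0.23    0.7392]
 [-0.2973 -0.7902]
 [-0.3009 -0.324 ]]
caddy [ 0.4484 -0.1545  0.0162  0.0467] 
 [[-22.9544   1.2883]
 [  4.3152  -7.6499]
 [  3.3136  -1.733 ]
 [-24.4421   0.308 ]
 [  3.1448  -0.1497]
 [-23.1353   2.8909]]
[ 0.558  -0.1264  0.118 ]
[ 0.3839 -0.138   0.118 ]
[ 0.3902 -0.2359  0.118 ]
[ 0.5662 -0.2215  0.118 ]
```

>>> carry_out(increments=[[-0.7,-0.56,0.03,0,0,0.0112,1],[-0.71,-0.53,0.04,0,0,0.0111,1],[-0.73,-0.51,0.03,0,0,0.0112,1],[-0.75,-0.48,0.03,0,0,0.0111,1],[-0.77,-0.46,0.03,0,0,0.0112,1],[-0.78,-0.43,0.03,0,0,0.0112,1],[-0.8,-0.4,0.04,0,0,0.0111,1],[-0.81,-0.37,0.03,0,0,0.0112,1]])

```text
time_s: 0.77
eef_pos: [0.2808, 0.4221, 0.2155]
orientation: [-0.0, 0.291, 0.957, -0.0]
ft_force: [-0.2, 0.5, -0.6]
grip_width: 0.0873
grip_force: 0.0
```

>>> carry_out(increments=[[-0.82,-0.34,0.03,0,0,0.0112,1],[-0.83,-0.32,0.03,0,0,0.0111,1],[-0.85,-0.28,0.04,0,0,0.0112,1],[-0.85,-0.26,0.03,0,0,0.0111,1],[-0.86,-0.22,0.03,0,0,0.0112,1],[-0.87,-0.2,0.03,0,0,0.0112,1],[-0.88,-0.16,0.03,0,0,0.0111,1],[-0.88,-0.14,0.04,0,0,0.0112,1]])

```text
time_s: 1.43
eef_pos: [0.3794, 0.2737, 0.2092]
orientation: [-0.0, 0.422, 0.907, -0.0]
ft_force: [0.3, -0.1, 0.2]
grip_width: 0.0878
grip_force: 0.0
```

>>> carry_out(increments=[[-0.89,-0.1,0.03,0,0,0.0112,1],[-0.89,-0.07,0.03,0,0,0.0111,1],[-0.89,-0.04,0.03,0,0,0.0112,1],[-0.89,-0.01,0.03,0,0,0.0111,1],[-0.89,0.02,0.04,0,0,0.0112,1],[-0.89,0.05,0.03,0,0,0.0112,1],[-0.89,0.09,0.03,0,0,0.0111,1],[-0.88,0.11,0.03,0,0,0.0112,1]])

```text
time_s: 2.1
eef_pos: [0.478, 0.1252, 0.2029]
orientation: [-0.0, 0.544, 0.839, -0.0]
ft_force: [0.7, 0.4, 0.5]
grip_width: 0.0882
grip_force: 0.0
```

>>> carry_out(increments=[[-0.88,0.15,0.03,0,0,0.0111,1],[-0.87,0.18,0.03,0,0,0.0112,1],[-0.87,0.2,0.04,0,0,0.0112,1],[-0.86,0.24,0.03,0,0,0.0111,1],[-0.85,0.27,0.03,0,0,0.0112,1],[-0.84,0.3,0.03,0,0,0.0112,1],[-0.83,0.32,0.03,0,0,0.0111,1],[-0.82,0.36,0.03,0,0,0.0112,1]])

```text
time_s: 2.77
eef_pos: [0.5768, -0.0233, 0.1965]
orientation: [-0.0, 0.656, 0.754, -0.0]
ft_force: [-0.0, -0.2, 0.2]
grip_width: 0.0882
grip_force: 0.0
```

>>> carry_out(increments=[[-0.8,0.38,0.04,0,0,0.0111,1],[-0.79,0.42,0.03,0,0,0.0112,1],[-0.78,0.44,0.03,0,0,0.0112,1],[-0.76,0.46,0.03,0,0,0.0111,1],[-0.74,0.49,0.03,0,0,0.0112,1],[-0.73,0.52,0.03,0,0,0.0112,1],[-0.7,0.55,0.04,0,0,0.0111,1],[-0.69,0.57,0.03,0,0,0.0112,1]])

```text
time_s: 3.43
eef_pos: [0.6755, -0.1717, 0.1897]
orientation: [-0.001, 0.755, 0.655, -0.0]
ft_force: [-1.3, 0.3, 0.3]
grip_width: 0.0875
grip_force: 0.0
```

>>> carry_out(increments=[[0,0,0.8,0,0,0,1],[0,0,0.9,0,0,0,1],[0,0,0.9,0,0,0,1],[0,0,0.8,0,0,0,1],[0,0,0.6,0,0,0,1],[0,0,0.4,0,0,0,1],[0,0,0,0,0,0,1],[0,0,0,0,0,0,0]])

```text
time_s: 4.1
eef_pos: [0.675, -0.1707, 0.0802]
orientation: [-0.001, 0.755, 0.656, -0.0]
ft_force: [0.1, 0.5, 0.7]
grip_width: 0.0841
grip_force: 0.0
```

>>> carry_out(increments=[[0,0,0,0,0,0,-0.3],[0,0,0,0,0,0,-0.3],[0,0,0,0,0,0,-0.35]])

```text
time_s: 4.35
eef_pos: [0.6759, -0.171, 0.0824]
orientation: [0.001, 0.755, 0.656, 0.001]
ft_force: [-0.2, 0.5, 0.2]
grip_width: 0.0646
grip_force: 0.0
```

```bash
python3 - <<'E'
from h import *
snap('side','s2.png',(255,110,320,205),6)
print(bot.get_state())
E
```

```text
{'time_s': 4.4, 'qpos': array([-2.96537042e-01,  3.66364923e-01,  1.16298395e+00,  1.36502429e-05,
        1.61015930e+00, -1.56853517e-01]), 'dq': array([ 0.00019866,  0.00289708,  0.00477115, -0.00056192, -0.00235016,
       -0.00041495]), 'tau': array([-7.69194266e-04, -5.59770763e+01, -4.04145062e+01,  6.97661913e-02,
        1.89192861e-02,  2.63553065e-04]), 'eef_pos': array([ 0.67578654, -0.17092719,  0.08205441]), 'orientation': array([8.80145546e-04, 7.54727748e-01, 6.56037301e-01, 5.58260198e-04]), 'ft_force': array([-0.50491863,  0.61114785, -0.03754591]), 'moment': array([-0.01299089,  0.03388612, -0.0099457 ]), 'grip_force': 0.0, 'grip_width': 0.06057676646423296}
```

View pics/s2.png

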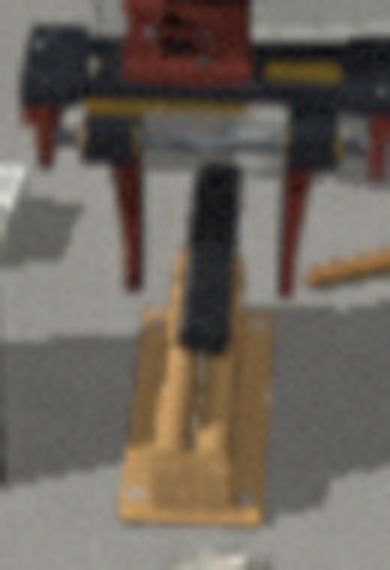

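The fingers straddle the grip, roughly centred (fingers at crop x 130 and 290, grip about 212). Closing now.

>>> carry_out(increments=[[0,0,0,0,0,0,-1],[0,0,0,0,0,0,-1],[0,0,0,0,0,0,-1],[0,0,0,0,0,0,-1],[0,0,0,0,0,0,-1],[0,0,0,0,0,0,-1],[0,0,0,0,0,0,-1]])

```text
time_s: 4.98
eef_pos: [0.6751, -0.1708, 0.0806]
orientation: [-0.0, 0.755, 0.656, -0.0]
ft_force: [0.4, -1.2, 0.5]
grip_width: 0.0261
grip_force: 30.0
```

```bash
python3 - <<'E'
from h import *
s=bot.get_state();print({k:np.round(s[k],4) for k in('time_s','eef_pos','orientation','ft_force','moment','grip_width','grip_force')})
E
```

```text
{'time_s': np.float64(4.9833), 'eef_pos': array([ 0.6751, -0.1708,  0.0806]), 'orientation': array([-1.000e-04,  7.547e-01,  6.560e-01, -1.000e-04]), 'ft_force': array([ 0.4474, -1.1944,  0.525 ]), 'moment': array([-0.0479,  0.1537,  0.0202]), 'grip_width': np.float64(0.0261), 'grip_force': np.float64(29.9999)}
```

```bash
P0=".6751 -.1711 .080 -8.1" python3 plan.py -1  .6751 -.1711 .09 -8.1 2  .6751 -.1711 .18 -8.1 4 .66 -.37 .18 -8.3 9 .452 -.38 .15 -8.3 9
```

```text
t 4.98 p [ 0.6751 -0.1711  0.08  ] yaw -8.1 F [ 0.4 -1.2  0.5] w 0.0261
max [8.9e-01 9.1e-01 9.0e-01 0.0e+00 0.0e+00 2.0e-04] end [ 0.452  -0.3801  0.15  ]
[[0, 0, -0.2, 0, 0, 0, -1], [0, 0, -0.2, 0, 0, 0, -1], [0, 0, -0.9, 0, 0, 0, -1], [0, 0, -0.9, 0, 0, 0, -1], [0, 0, -0.9, 0, 0, 0, -1], [0, 0, -0.9, 0, 0, 0, -1], [-0.88, 0.06, 0, 0, 0, 0.0001, -1], [-0.89, 0.06, 0, 0, 0, 0.0001, -1]]
[[-0.88, 0.06, 0, 0, 0, 0.0002, -1], [-0.89, 0.05, 0, 0, 0, 0.0001, -1], [-0.88, 0.06, 0, 0, 0, 0.0001, -1], [-0.89, 0.06, 0, 0, 0, 0.0001, -1], [-0.88, 0.06, 0, 0, 0, 0.0002, -1], [-0.89, 0.06, 0, 0, 0, 0.0001, -1], [-0.88, 0.07, 0, 0, 0, 0.0001, -1], [-0.18, -0.91, 0.13, 0, 0, 0, -1]]
[[-0.17, -0.91, 0.14, 0, 0, 0, -1], [-0.18, -0.91, 0.13, 0, 0, 0, -1], [-0.18, -0.91, 0.13, 0, 0, 0, -1], [-0.18, -0.9, 0.14, 0, 0, 0, -1], [-0.17, -0.91, 0.13, 0, 0, 0, -1], [-0.18, -0.91, 0.13, 0, 0, 0, -1], [-0.18, -0.91, 0.14, 0, 0, 0, -1], [-0.18, -0.91, 0.13, 0, 0, 0, -1]]
```

>>> carry_out(increments=[[0,0,-0.2,0,0,0,-1],[0,0,-0.2,0,0,0,-1],[0,0,-0.9,0,0,0,-1],[0,0,-0.9,0,0,0,-1],[0,0,-0.9,0,0,0,-1],[0,0,-0.9,0,0,0,-1],[-0.88,0.06,0,0,0,0.0001,-1],[-0.89,0.06,0,0,0,0.0001,-1]])

```text
time_s: 5.65
eef_pos: [0.6733, -0.2146, 0.1846]
orientation: [0.002, 0.754, 0.657, 0.001]
ft_force: [0.1, -0.2, -2.1]
grip_width: 0.0263
grip_force: 30.0
```

>>> carry_out(increments=[[-0.88,0.06,0,0,0,0.0002,-1],[-0.89,0.05,0,0,0,0.0001,-1],[-0.88,0.06,0,0,0,0.0001,-1],[-0.89,0.06,0,0,0,0.0001,-1],[-0.88,0.06,0,0,0,0.0002,-1],[-0.89,0.06,0,0,0,0.0001,-1],[-0.88,0.07,0,0,0,0.0001,-1],[-0.18,-0.91,0.13,0,0,0,-1]])

```text
time_s: 6.32
eef_pos: [0.6387, -0.3746, 0.1725]
orientation: [-0.001, 0.756, 0.654, -0.001]
ft_force: [-0.8, -0.1, -2.8]
grip_width: 0.0259
grip_force: 30.0
```

>>> carry_out(increments=[[-0.17,-0.91,0.14,0,0,0,-1],[-0.18,-0.91,0.13,0,0,0,-1],[-0.18,-0.91,0.13,0,0,0,-1],[-0.18,-0.9,0.14,0,0,0,-1],[-0.17,-0.91,0.13,0,0,0,-1],[-0.18,-0.91,0.13,0,0,0,-1],[-0.18,-0.91,0.14,0,0,0,-1],[-0.18,-0.91,0.13,0,0,0,-1]])

```text
time_s: 6.98
eef_pos: [0.4514, -0.3801, 0.151]
orientation: [0.0, 0.756, 0.655, 0.0]
ft_force: [-0.2, 0.7, -1.0]
grip_width: 0.0268
grip_force: 30.0
```

```bash
python3 - <<'E'
from h import *
snap('side','s3.png',(190,90,310,250),3.7);snap('top','t3.png',(240,150,340,260),4)
a=cv2.imread('pics/s3.png');b=cv2.imread('pics/t3.png');b=cv2.resize(b,(350,385))
o=np.zeros((a.shape[0],a.shape[1]+350,3),np.uint8);o[:,:a.shape[1]]=a;o[:385,a.shape[1]:]=b;cv2.imwrite('pics/m3.png',o);print(o.shape)
s=bot.get_state();print({k:np.round(s[k],4) for k in('time_s','eef_pos','orientation','ft_force','moment','grip_width','grip_force')})
E
```

```text
(592, 794, 3)
{'time_s': np.float64(7.0833), 'eef_pos': array([ 0.4498, -0.3805,  0.1509]), 'orientation': array([-3.000e-04,  7.567e-01,  6.538e-01, -5.000e-04]), 'ft_force': array([ 0.9055, -0.6795, -1.3037]), 'moment': array([-0.0281,  0.0781,  0.0192]), 'grip_width': np.float64(0.0259), 'grip_force': np.float64(29.9996)}
```

View pics/m3.png

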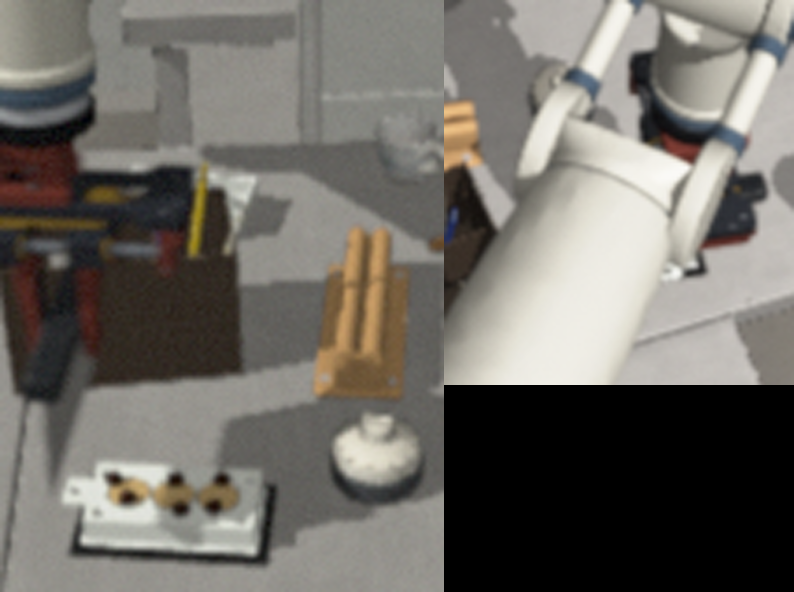

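```bash
python3 - <<'E'
from h import *
print(proj('side',[(.439,-.455,.079),(.46,-.306,.079),(.452,-.380,.025)]))
c,s=np.cos(-.145),np.sin(-.145)
for x,y in((-.06,.031),(.06,.031),(.06,-.031),(-.06,-.031)): print(proj('side',[(.5177+c*x-s*y,-.3898+s*x+c*y,.025)])-[190,90])
E
P0=".452 -.3801 .15 -8.3" python3 plan.py -1 .453 -.380 .108 -8.3 5
```

```text
[[202.43054836 225.74051625]
 [214.16025864 188.27488446]
 [211.51693688 221.64714059]]
[[ 26.13495446 124.1853148 ]]
[[ 70.44872485 126.64297097]]
[[ 67.78663529 142.56231705]]
[[ 21.56172699 139.82144613]]
t 7.08 p [ 0.452  -0.3801  0.15  ] yaw -8.3 F [ 0.9 -0.7 -1.3] w 0.0259
max [0.01 0.01 0.34 0.   0.   0.  ] end [ 0.453 -0.38   0.108]
[[0, 0.01, 0.34, 0, 0, 0, -1], [0, 0.01, 0.33, 0, 0, 0, -1], [0.01, 0, 0.34, 0, 0, 0, -1], [0, 0.01, 0.33, 0, 0, 0, -1], [0, 0.01, 0.34, 0, 0, 0, -1]]
```

>>> carry_out(increments=[[0,0.01,0.4,0,0,0,-1],[0,0.01,0.4,0,0,0,-1],[0.01,0,0.4,0,0,0,-1],[0,0.01,0.36,0,0,0,-1],[0,0.01,0.2,0,0,0,-1],[0,0,0.2,0,0,0,-1],[0,0,0,0,0,0,-1]])

```text
time_s: 7.67
eef_pos: [0.4533, -0.3794, 0.0998]
orientation: [-0.001, 0.756, 0.655, -0.0]
ft_force: [-0.4, 0.5, -1.3]
grip_width: 0.0263
grip_force: 30.0
```

>>> carry_out(increments=[[0,0,0.08,0,0,0,-1],[0,0,0,0,0,0,-1]])

```text
time_s: 7.83
eef_pos: [0.4536, -0.3801, 0.0997]
orientation: [0.0, 0.756, 0.655, 0.0]
ft_force: [0.0, 0.3, -1.4]
grip_width: 0.026
grip_force: 30.0
```

>>> carry_out(increments=[[0,0,0.06,0,0,0,-1],[0,0,0,0,0,0,-1]])

```text
time_s: 8.0
eef_pos: [0.4536, -0.3801, 0.0984]
orientation: [0.0, 0.756, 0.655, 0.0]
ft_force: [-0.1, 0.8, -1.3]
grip_width: 0.0257
grip_force: 30.0
```

```bash
python3 - <<'E'
from h import *
s=bot.get_state();print({k:np.round(s[k],4) for k in('time_s','eef_pos','orientation','ft_force','moment','grip_width','grip_force')})
snap('side','s4.png',(190,150,290,250),5.5)
E
```

```text
{'time_s': np.float64(8.0), 'eef_pos': array([ 0.4536, -0.3801,  0.0984]), 'orientation': array([3.000e-04, 7.559e-01, 6.547e-01, 0.000e+00]), 'ft_force': array([-0.0604,  0.7611, -1.279 ]), 'moment': array([-0.0915,  0.0552, -0.0329]), 'grip_width': np.float64(0.0257), 'grip_force': np.float64(29.9998)}
```

View pics/s4.png

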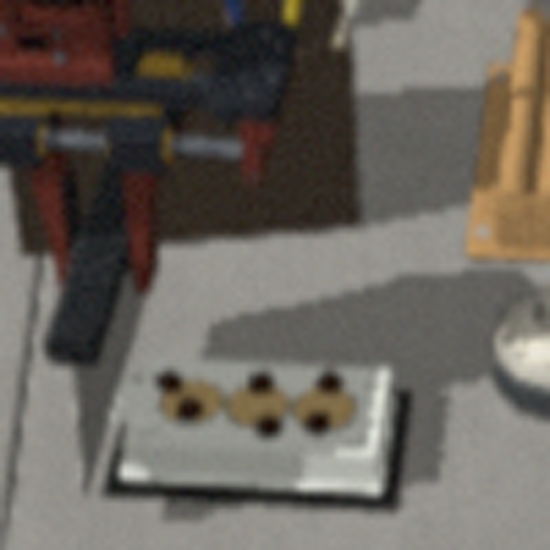

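The blade hangs over the tab end (lower corner about crop 90,490), still just clear of it. Chips at crop x 165–335 are all ahead of it. I'll lower until contact.

>>> carry_out(increments=[[0,0,0.04,0,0,0,-1],[0,0,0,0,0,0,-1]])

```text
time_s: 8.22
eef_pos: [0.4537, -0.3802, 0.0976]
orientation: [0.0, 0.756, 0.655, 0.0]
ft_force: [0.6, 0.9, -1.1]
grip_width: 0.0261
grip_force: 30.0
```

>>> carry_out(increments=[[0,0,0.04,0,0,0,-1],[0,0,0,0,0,0,-1]])

```text
time_s: 8.38
eef_pos: [0.4538, -0.3804, 0.0975]
orientation: [0.001, 0.756, 0.655, 0.0]
ft_force: [0.1, -0.4, 4.1]
grip_width: 0.0261
grip_force: 30.0
```

>>> carry_out(increments=[[0,0,0.03,0,0,0,-1],[0,0,0,0,0,0,-1]])

```text
time_s: 8.55
eef_pos: [0.4539, -0.3805, 0.0974]
orientation: [0.001, 0.756, 0.655, 0.0]
ft_force: [-2.0, 0.1, 6.3]
grip_width: 0.0263
grip_force: 30.0
```

>>> carry_out(increments=[[0,0.1,-0.01,0,0,0,-1],[0,0.25,0,0,0,0,-1],[0,0.3,0,0,0,0,-1],[0,0.3,0,0,0,0,-1],[0,0.3,0,0,0,0,-1],[0,0.3,0,0,0,0,-1],[0,0.3,0,0,0,0,-1],[0,0.3,0,0,0,0,-1]])

```text
time_s: 9.22
eef_pos: [0.5054, -0.3883, 0.0972]
orientation: [-0.001, 0.756, 0.654, -0.001]
ft_force: [-7.5, 0.2, 8.4]
grip_width: 0.0261
grip_force: 30.0
```

>>> carry_out(increments=[[0,0.4,0,0,0,0,-1],[0,0.4,0,0,0,0,-1],[0,0.45,0,0,0,0,-1],[0,0.45,0,0,0,0,-1],[0,0.45,0,0,0,0,-1],[0,0.45,0,0,0,0,-1],[0,0.45,0,0,0,0,-1],[0,0.3,0,0,0,0,-1]])

```text
time_s: 9.88
eef_pos: [0.5897, -0.4001, 0.0965]
orientation: [0.0, 0.756, 0.655, -0.0]
ft_force: [-0.3, -0.2, -0.8]
grip_width: 0.0263
grip_force: 30.0
```

```bash
python3 - <<'E'
from h import *
s=bot.get_state();print({k:np.round(s[k],4) for k in('time_s','eef_pos','orientation','ft_force','moment','grip_width','grip_force')})
snap('side','s5.png',(190,150,290,250),5.5)
E
```

```text
{'time_s': np.float64(9.8833), 'eef_pos': array([ 0.5897, -0.4001,  0.0965]), 'orientation': array([ 1.000e-04,  7.560e-01,  6.545e-01, -5.000e-04]), 'ft_force': array([-0.3154, -0.2331, -0.8323]), 'moment': array([-0.0603,  0.0121,  0.011 ]), 'grip_width': np.float64(0.0263), 'grip_force': np.float64(29.9997)}
```

View pics/s5.png

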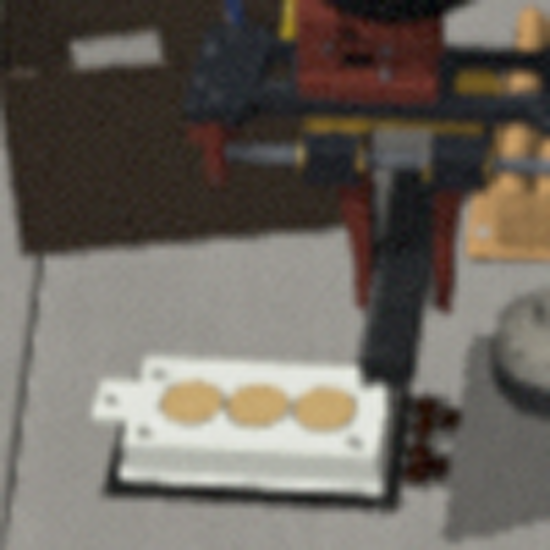

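The face is clean. The chips lie on the table beyond the mat's far end (crop 412–460, 400–475). Next: return the scraper.

```bash
P0=".589 -.400 .095 -8.3" python3 plan.py -1  .589 -.400 .175 -8.3 5 .6751 -.1711 .175 -8.1 10 .6751 -.1711 .14 -8.1 4 .6751 -.1711 .14 -8.1 2
```

```text
t 9.93 p [ 0.589 -0.4    0.095] yaw -8.3 F [-0.8  1.2 -1. ] w 0.0262
max [9.6e-01 2.1e-01 6.4e-01 0.0e+00 0.0e+00 2.0e-04] end [ 0.6751 -0.1712  0.14  ]
[[0, 0, -0.64, 0, 0, 0, -1], [0, 0, -0.64, 0, 0, 0, -1], [0, 0, -0.64, 0, 0, 0, -1], [0, 0, -0.64, 0, 0, 0, -1], [0, 0, -0.64, 0, 0, 0, -1], [0.96, 0.21, 0, 0, 0, -0.0001, -1], [0.95, 0.21, 0, 0, 0, -0.0001, -1], [0.96, 0.21, 0, 0, 0, -0.0001, -1]]
[[0.95, 0.21, 0, 0, 0, -0.0001, -1], [0.96, 0.21, 0, 0, 0, -0.0002, -1], [0.95, 0.21, 0, 0, 0, -0.0001, -1], [0.96, 0.21, 0, 0, 0, -0.0001, -1], [0.95, 0.21, 0, 0, 0, -0.0001, -1], [0.96, 0.21, 0, 0, 0, -0.0001, -1], [0.95, 0.21, 0, 0, 0, -0.0001, -1], [0, 0, 0.35, 0, 0, 0, -1]]
[[0, 0, 0.35, 0, 0, 0, -1], [0, 0, 0.35, 0, 0, 0, -1], [0, 0, 0.35, 0, 0, 0, -1], [0, 0, 0, 0, 0, 0, -1], [0, 0, 0, 0, 0, 0, -1]]
```

>>> carry_out(increments=[[0,0,-0.64,0,0,0,-1],[0,0,-0.64,0,0,0,-1],[0,0,-0.64,0,0,0,-1],[0,0,-0.64,0,0,0,-1],[0,0,-0.64,0,0,0,-1],[0.96,0.21,0,0,0,-0.0001,-1],[0.95,0.21,0,0,0,-0.0001,-1],[0.96,0.21,0,0,0,-0.0001,-1]])

```text
time_s: 10.6
eef_pos: [0.6153, -0.3305, 0.1751]
orientation: [-0.0, 0.756, 0.655, 0.0]
ft_force: [-0.2, 0.6, -1.5]
grip_width: 0.0262
grip_force: 30.0
```

>>> carry_out(increments=[[0.95,0.21,0,0,0,-0.0001,-1],[0.96,0.21,0,0,0,-0.0002,-1],[0.95,0.21,0,0,0,-0.0001,-1],[0.96,0.21,0,0,0,-0.0001,-1],[0.95,0.21,0,0,0,-0.0001,-1],[0.96,0.21,0,0,0,-0.0001,-1],[0.95,0.21,0,0,0,-0.0001,-1],[0,0,0.35,0,0,0,-1]])

```text
time_s: 11.27
eef_pos: [0.6771, -0.166, 0.168]
orientation: [0.0, 0.753, 0.658, 0.002]
ft_force: [0.7, 1.0, -0.6]
grip_width: 0.0263
grip_force: 30.0
```

>>> carry_out(increments=[[0,0,0.35,0,0,0,-1],[0,0,0.35,0,0,0,-1],[0,0,0.35,0,0,0,-1],[0,0,0,0,0,0,-1],[0,0,0,0,0,0,-1]])

```text
time_s: 11.68
eef_pos: [0.6743, -0.1716, 0.139]
orientation: [-0.001, 0.755, 0.655, -0.001]
ft_force: [0.4, -0.5, -1.8]
grip_width: 0.0262
grip_force: 30.0
```

>>> carry_out(increments=[[0,0,0.3,0,0,0,-1],[0,0,0.3,0,0,0,-1],[0,0,0.3,0,0,0,-1],[0,0,0,0,0,0,-1]])

```text
time_s: 12.02
eef_pos: [0.6746, -0.1706, 0.1156]
orientation: [-0.001, 0.755, 0.656, -0.001]
ft_force: [2.1, 0.3, -1.4]
grip_width: 0.0264
grip_force: 30.0
```

>>> carry_out(increments=[[0,0,0.2,0,0,0,-1],[0,0,0.2,0,0,0,-1],[0,0,0.2,0,0,0,-1],[0,0,0,0,0,0,-1]])

```text
time_s: 12.35
eef_pos: [0.6755, -0.1706, 0.1021]
orientation: [0.0, 0.755, 0.656, 0.0]
ft_force: [2.8, -1.6, -2.9]
grip_width: 0.0262
grip_force: 30.0
```

>>> carry_out(increments=[[0,0,0.2,0,0,0,-1],[0,0,0.2,0,0,0,-1],[0,0,0.2,0,0,0,-1],[0,0,0,0,0,0,-1]])

```text
time_s: 12.68
eef_pos: [0.6753, -0.1706, 0.0868]
orientation: [-0.0, 0.755, 0.656, -0.0]
ft_force: [4.6, -1.3, -4.0]
grip_width: 0.0265
grip_force: 30.0
```

>>> carry_out(increments=[[0,0,0.1,0,0,0,-1],[0,0,0,0,0,0,-1]])

```text
time_s: 12.85
eef_pos: [0.6754, -0.1707, 0.0853]
orientation: [0.0, 0.755, 0.656, 0.0]
ft_force: [3.3, -0.7, -2.6]
grip_width: 0.0264
grip_force: 30.0
```

>>> carry_out(increments=[[0,0,0.1,0,0,0,-1],[0,0,0.06,0,0,0,-1],[0,0,0,0,0,0,-1]])

```text
time_s: 13.1
eef_pos: [0.6754, -0.1707, 0.0815]
orientation: [0.0, 0.755, 0.656, 0.0]
ft_force: [3.2, -0.5, -0.7]
grip_width: 0.0261
grip_force: 30.0
```

>>> carry_out(increments=[[0,0,0,0,0,0,-0.2],[0,0,0,0,0,0,0.2],[0,0,0,0,0,0,0.6],[0,0,0,0,0,0,0.6],[0,0,0,0,0,0,0.6],[0,0,0,0,0,0,0.6]])

```text
time_s: 13.6
eef_pos: [0.6751, -0.1707, 0.0815]
orientation: [-0.0, 0.755, 0.656, -0.0]
ft_force: [1.2, -0.2, -0.1]
grip_width: 0.0629
grip_force: 0.0
```

```bash
python3 plan.py 1  .6751 -.1711 .10 -8.1 3  .6751 -.1711 .21 -8.1 6  .5268 .0201 .20 74.8 14 .5268 .0201 .10 74.8 6
```

```text
t 13.6 p [ 0.6751 -0.1707  0.0815] yaw -8.01 F [ 1.2 -0.2 -0.1] w 0.0629
max [6.90e-01 5.00e-01 7.40e-01 1.00e-04 0.00e+00 3.29e-02] end [0.5269 0.02   0.1   ]
[[-0.01, 0, -0.25, -0.0001, 0, 0.0002, 1], [0, 0, -0.24, 0, 0, 0.0001, 1], [-0.01, 0, -0.25, -0.0001, 0, 0.0002, 1], [0, 0, -0.73, 0, 0, 0, 1], [0, 0, -0.74, 0, 0, 0, 1], [0, 0, -0.73, 0, 0, 0, 1], [0, 0, -0.73, 0, 0, 0, 1], [0, 0, -0.74, 0, 0, 0, 1]]
[[0, 0, -0.73, 0, 0, 0, 1], [0.48, -0.5, 0.03, 0, 0, -0.0329, 1], [0.53, -0.44, 0.03, 0, 0, -0.0329, 1], [0.57, -0.39, 0.03, 0, 0, -0.0329, 1], [0.61, -0.32, 0.02, 0, 0, -0.0329, 1], [0.64, -0.26, 0.03, 0, 0, -0.0329, 1], [0.67, -0.2, 0.03, 0, 0, -0.0329, 1], [0.68, -0.12, 0.03, 0, 0, -0.0329, 1]]
[[0.69, -0.05, 0.03, 0, 0, -0.0329, 1], [0.69, 0.01, 0.03, 0, 0, -0.0329, 1], [0.68, 0.09, 0.03, 0, 0, -0.0329, 1], [0.67, 0.16, 0.02, 0, 0, -0.0329, 1], [0.66, 0.23, 0.03, 0, 0, -0.0329, 1], [0.62, 0.3, 0.03, 0, 0, -0.0329, 1], [0.59, 0.35, 0.03, 0, 0, -0.0328, 1], [0, 0, 0.67, 0, 0, 0, 1]]
[[0, 0, 0.66, 0, 0, 0, 1], [0, 0, 0.67, 0, 0, 0, 1], [0, 0, 0.67, 0, 0, 0, 1], [0, 0, 0.66, 0, 0, 0, 1], [0, 0, 0.67, 0, 0, 0, 1]]
```

>>> carry_out(increments=[[-0.01,0,-0.25,0,0,0,1],[0,0,-0.24,0,0,0,1],[-0.01,0,-0.25,0,0,0,1],[0,0,-0.73,0,0,0,1],[0,0,-0.74,0,0,0,1],[0,0,-0.73,0,0,0,1],[0,0,-0.73,0,0,0,1],[0,0,-0.74,0,0,0,1]])

```text
time_s: 14.27
eef_pos: [0.6752, -0.1712, 0.194]
orientation: [0.001, 0.755, 0.656, 0.0]
ft_force: [0.3, 0.2, 0.5]
grip_width: 0.0877
grip_force: 0.0
```

>>> carry_out(increments=[[0,0,-0.73,0,0,0,1],[0.48,-0.5,0.03,0,0,-0.0329,1],[0.53,-0.44,0.03,0,0,-0.0329,1],[0.57,-0.39,0.03,0,0,-0.0329,1],[0.61,-0.32,0.02,0,0,-0.0329,1],[0.64,-0.26,0.03,0,0,-0.0329,1],[0.67,-0.2,0.03,0,0,-0.0329,1],[0.68,-0.12,0.03,0,0,-0.0329,1]])

```text
time_s: 14.93
eef_pos: [0.6004, -0.075, 0.2064]
orientation: [0.001, 0.471, 0.882, 0.0]
ft_force: [-0.2, 0.1, -0.5]
grip_width: 0.0879
grip_force: 0.0
```

>>> carry_out(increments=[[0.69,-0.05,0.03,0,0,-0.0329,1],[0.69,0.01,0.03,0,0,-0.0329,1],[0.68,0.09,0.03,0,0,-0.0329,1],[0.67,0.16,0.02,0,0,-0.0329,1],[0.66,0.23,0.03,0,0,-0.0329,1],[0.62,0.3,0.03,0,0,-0.0329,1],[0.59,0.35,0.03,0,0,-0.0328,1],[0,0,0.67,0,0,0,1]])

```text
time_s: 15.6
eef_pos: [0.5271, 0.0217, 0.1884]
orientation: [0.004, 0.128, 0.992, 0.001]
ft_force: [-0.0, -0.3, 0.1]
grip_width: 0.0879
grip_force: 0.0
```

>>> carry_out(increments=[[0,0,0.66,0,0,0,1],[0,0,0.67,0,0,0,1],[0,0,0.67,0,0,0,1],[0,0,0.66,0,0,0,1],[0,0,0.67,0,0,0,1],[0,0,0,0,0,0,1]])

```text
time_s: 16.1
eef_pos: [0.5252, 0.0198, 0.0973]
orientation: [-0.002, 0.131, 0.991, -0.0]
ft_force: [-0.3, -0.9, -0.4]
grip_width: 0.0878
grip_force: 0.0
```

```bash
python3 - <<'E'
from h import *
a=optics.snapshot('side');b=optics.snapshot('top');cv2.imwrite('pics/raw_s6.png',a);cv2.imwrite('pics/raw_t6.png',b)
k=4
A=cv2.resize(a[130:240,190:312],None,fx=3.2,fy=3.2,interpolation=2)
B=cv2.resize(b[160:275,160:285],None,fx=3.2,fy=3.2,interpolation=2)
h=max(A.shape[0],B.shape[0]);o=np.zeros((h,A.shape[1]+B.shape[1],3),np.uint8);o[:A.shape[0],:A.shape[1]]=A;o[:B.shape[0],A.shape[1]:]=B;cv2.imwrite('pics/m6.png',o);print(o.shape)
s=bot.get_state();print({k:np.round(s[k],4) for k in('time_s','eef_pos','orientation','ft_force','grip_width','qpos')})
E
```

```text
(368, 790, 3)
{'time_s': np.float64(16.2), 'eef_pos': array([0.5267, 0.0197, 0.1008]), 'orientation': array([-1.000e-04,  1.315e-01,  9.913e-01, -0.000e+00]), 'ft_force': array([ 0.1224, -0.6405,  0.2422]), 'grip_width': np.float64(0.0876), 'qpos': array([-2.7200e-02, -9.5300e-02,  1.6324e+00, -1.0000e-04,  1.6047e+00,
       -1.3341e+00])}
```

View pics/m6.png

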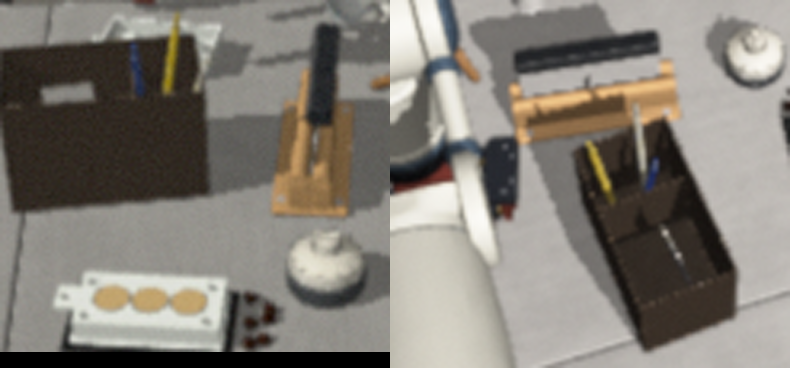

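The scraper stands in the slot again, the face is clean, and the chips are on the table beyond the mat (side crop 245–280, 295–345). Now the upper half.

>>> carry_out(increments=[[0,0,0.7,0,0,0,1],[0,0,0.7,0,0,0,1],[0,0,0.7,0,0,0,1],[0,0,0.7,0,0,0,1],[0,0,0.4,0,0,0,1],[0,0,0.25,0,0,0,1],[0,0,0.1,0,0,0,1],[0,0,0,0,0,0,1]])

```text
time_s: 16.87
eef_pos: [0.5271, 0.0197, 0.012]
orientation: [0.0, 0.132, 0.991, 0.0]
ft_force: [-0.1, -0.3, 0.5]
grip_width: 0.0877
grip_force: 0.0
```

>>> carry_out(increments=[[0,0,0,0,0,0,0.5],[0,0,0,0,0,0,0.3],[0,0,0,0,0,0,0],[0,0,0,0,0,0,-1],[0,0,0,0,0,0,-1],[0,0,0,0,0,0,-1],[0,0,0,0,0,0,-1]])

```text
time_s: 17.45
eef_pos: [0.5273, 0.02, 0.0121]
orientation: [0.001, 0.131, 0.991, 0.0]
ft_force: [1.4, 1.8, 3.8]
grip_width: 0.062
grip_force: 30.0
```

```bash
python3 - <<'E'
from h import *
for n in('side','top'):
    a=np.mean([optics.snapshot(n).astype(float) for _ in range(8)],0);np.save(f'low_{n}.npy',a)
E
P0=".5268 .0200 .0113 74.8" python3 plan.py -1 .5268 .02 .021 74.8 4 .5268 .02 .205 74.8 9 .5177 -.3898 .205 81.7 20 .5177 -.3898 .15 81.7 4
```

```text
t 18.25 p [0.5268 0.02   0.0113] yaw 74.8 F [0.4 1.8 4.6] w 0.062
max [0.2   0.81  0.82  0.    0.    0.002] end [ 0.5178 -0.3897  0.15  ]
[[0, 0, -0.1, 0, 0, 0, -1], [0, 0, -0.09, 0, 0, 0, -1], [0, 0, -0.1, 0, 0, 0, -1], [0, 0, -0.1, 0, 0, 0, -1], [0, 0, -0.82, 0, 0, 0, -1], [0, 0, -0.82, 0, 0, 0, -1], [0, 0, -0.81, 0, 0, 0, -1], [0, 0, -0.82, 0, 0, 0, -1]]
[[0, 0, -0.82, 0, 0, 0, -1], [0, 0, -0.82, 0, 0, 0, -1], [0, 0, -0.81, 0, 0, 0, -1], [0, 0, -0.82, 0, 0, 0, -1], [0, 0, -0.82, 0, 0, 0, -1], [-0.2, -0.8, 0, 0, 0, -0.0019, -1], [-0.19, -0.79, 0, 0, 0, -0.0019, -1], [-0.19, -0.8, 0, 0, 0, -0.002, -1]]
[[-0.18, -0.8, 0, 0, 0, -0.0019, -1], [-0.18, -0.8, 0, 0, 0, -0.0019, -1], [-0.17, -0.8, 0, 0, 0, -0.0019, -1], [-0.17, -0.8, 0, 0, 0, -0.0019, -1], [-0.16, -0.81, 0, 0, 0, -0.0019, -1], [-0.16, -0.8, 0, 0, 0, -0.002, -1], [-0.16, -0.81, 0, 0, 0, -0.0019, -1], [-0.15, -0.8, 0, 0, 0, -0.0019, -1]]
[[-0.14, -0.81, 0, 0, 0, -0.0019, -1], [-0.14, -0.81, 0, 0, 0, -0.0019, -1], [-0.13, -0.81, 0, 0, 0, -0.0019, -1], [-0.13, -0.81, 0, 0, 0, -0.002, -1], [-0.13, -0.81, 0, 0, 0, -0.0019, -1], [-0.12, -0.81, 0, 0, 0, -0.0019, -1], [-0.11, -0.81, 0, 0, 0, -0.0019, -1], [-0.11, -0.81, 0, 0, 0, -0.0019, -1]]
[[-0.11, -0.81, 0, 0, 0, -0.0019, -1], [0, 0, 0.55, 0, 0, 0, -1], [0, 0, 0.55, 0, 0, 0, -1], [0, 0, 0.55, 0, 0, 0, -1], [0, 0, 0.55, 0, 0, 0, -1]]
```

>>> carry_out(increments=[[0,0,-0.1,0,0,0,-1],[0,0,-0.09,0,0,0,-1],[0,0,-0.1,0,0,0,-1],[0,0,-0.1,0,0,0,-1],[0,0,-0.82,0,0,0,-1],[0,0,-0.82,0,0,0,-1],[0,0,-0.81,0,0,0,-1],[0,0,-0.82,0,0,0,-1]])

```text
time_s: 18.92
eef_pos: [0.5263, 0.0195, 0.1034]
orientation: [-0.001, 0.132, 0.991, -0.0]
ft_force: [-0.3, 0.1, -1.9]
grip_width: 0.0616
grip_force: 30.0
```

>>> carry_out(increments=[[0,0,-0.82,0,0,0,-1],[0,0,-0.82,0,0,0,-1],[0,0,-0.81,0,0,0,-1],[0,0,-0.82,0,0,0,-1],[0,0,-0.82,0,0,0,-1],[-0.2,-0.8,0,0,0,-0.0019,-1],[-0.19,-0.79,0,0,0,-0.0019,-1],[-0.19,-0.8,0,0,0,-0.002,-1]])

```text
time_s: 19.58
eef_pos: [0.5255, -0.0423, 0.2056]
orientation: [0.0, 0.122, 0.993, -0.0]
ft_force: [0.2, 0.4, -2.6]
grip_width: 0.0618
grip_force: 30.0
```

>>> carry_out(increments=[[-0.18,-0.8,0,0,0,-0.0019,-1],[-0.18,-0.8,0,0,0,-0.0019,-1],[-0.17,-0.8,0,0,0,-0.0019,-1],[-0.17,-0.8,0,0,0,-0.0019,-1],[-0.16,-0.81,0,0,0,-0.0019,-1],[-0.16,-0.8,0,0,0,-0.002,-1],[-0.16,-0.81,0,0,0,-0.0019,-1],[-0.15,-0.8,0,0,0,-0.0019,-1]])

```text
time_s: 20.25
eef_pos: [0.5218, -0.2068, 0.2048]
orientation: [-0.0, 0.099, 0.995, 0.0]
ft_force: [0.3, 0.3, -1.4]
grip_width: 0.0622
grip_force: 30.0
```

>>> carry_out(increments=[[-0.14,-0.81,0,0,0,-0.0019,-1],[-0.14,-0.81,0,0,0,-0.0019,-1],[-0.13,-0.81,0,0,0,-0.0019,-1],[-0.13,-0.81,0,0,0,-0.002,-1],[-0.13,-0.81,0,0,0,-0.0019,-1],[-0.12,-0.81,0,0,0,-0.0019,-1],[-0.11,-0.81,0,0,0,-0.0019,-1],[-0.11,-0.81,0,0,0,-0.0019,-1]])

```text
time_s: 20.92
eef_pos: [0.5182, -0.3706, 0.2046]
orientation: [-0.001, 0.075, 0.997, 0.0]
ft_force: [-0.5, -0.8, -1.7]
grip_width: 0.0622
grip_force: 30.0
```

>>> carry_out(increments=[[-0.11,-0.81,0,0,0,-0.0019,-1],[0,0,0.55,0,0,0,-1],[0,0,0.55,0,0,0,-1],[0,0,0.55,0,0,0,-1],[0,0,0.55,0,0,0,-1],[0,0,0,0,0,0,-1]])

```text
time_s: 21.42
eef_pos: [0.5171, -0.3888, 0.1455]
orientation: [-0.003, 0.072, 0.997, 0.002]
ft_force: [-0.8, 0.9, -2.6]
grip_width: 0.0615
grip_force: 30.0
```

```bash
python3 - <<'E'
from h import *
for n in('side','top'):
    a=np.mean([optics.snapshot(n).astype(float) for _ in range(8)],0);np.save(f'up_{n}.npy',a)
P=[]
for _ in range(2):
    s=bot.get_state();P.append(s['eef_pos'])
print({k:np.round(s[k],4) for k in('time_s','eef_pos','orientation','ft_force','moment','grip_width','qpos')})
# contact sheet: side up, low side, low top
def c(f,b,k): x0,y0,x1,y1=b;return cv2.resize(np.load(f)[y0:y1,x0:x1].astype(np.uint8),None,fx=k,fy=k,interpolation=cv2.INTER_CUBIC)
A=c('up_side.npy',(195,150,275,220),5);B=c('low_side.npy',(200,205,276,247),5);C=c('low_top.npy',(275,185,322,237),5);D=c('up_top.npy',(240,140,330,240),3)
o=np.zeros((600,800,3),np.uint8)
for im,x,y in((A,0,0),(B,0,360),(C,410,0),(D,410,280)): h,w=im.shape[:2];h=min(h,600-y);w=min(w,800-x);o[y:y+h,x:x+w]=im[:h,:w]
cv2.imwrite('pics/m7.png',o)
E
```

```text
{'time_s': np.float64(22.2167), 'eef_pos': array([ 0.5183, -0.39  ,  0.1501]), 'orientation': array([ 0.    ,  0.0717,  0.9974, -0.    ]), 'ft_force': array([-0.8347,  0.8791, -0.8527]), 'moment': array([0.028 , 0.0404, 0.0073]), 'grip_width': np.float64(0.0617), 'qpos': array([-0.6975,  0.22  ,  1.2166, -0.    ,  1.7049, -2.1248])}
```

View pics/m7.png

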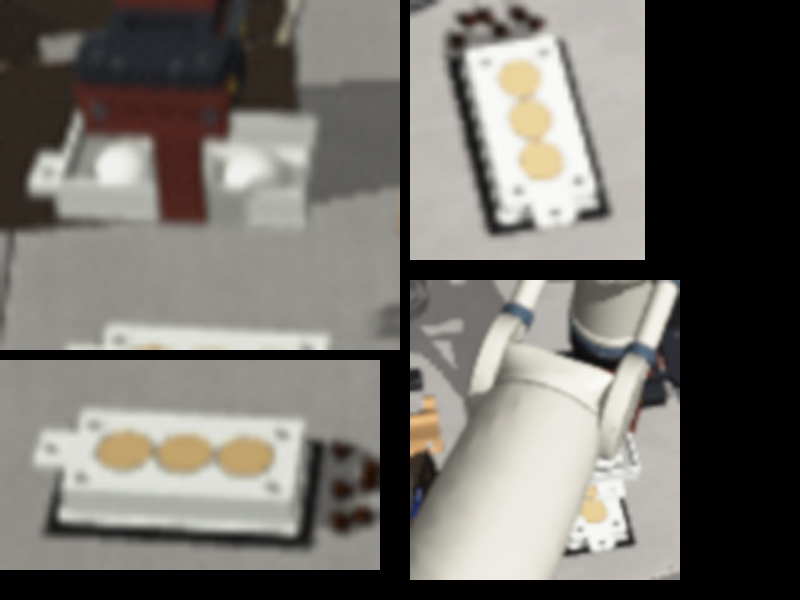

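```bash
cat > edge.py <<'E'
from h import *
from scipy.optimize import least_squares
from scipy.ndimage import map_coordinates
np.set_printoptions(precision=4,suppress=True)
def S(p,q,n=25): t=np.linspace(0,1,n)[:,None];return (np.array(p)*(1-t)+np.array(q)*t)/1e3
def W(v,z,X): return R.from_euler('z',v[2]).apply(X)+[v[0],v[1],z]
def run(E,v0,z,it=8):
    # E: (view,image,segment pts,inner pt); finds the strongest bright-inside edge along the image normal
    v=np.array(v0,float)
    for k in range(it):
        w=4 if k<2 else 2.5; obs=[]
        for n,im,X,inn in E:
            u=proj(n,W(v,z,X));c=proj(n,W(v,z,np.array([inn])/1e3))[0];t=u[-1]-u[0];t/=np.linalg.norm(t);nn=np.array([-t[1],t[0]])
            if nn@(c-u.mean(0))>0: nn=-nn
            s=np.arange(-w-1,w+1.01,.1);pts=u[:,None]+s[None,:,None]*nn
            pr=map_coordinates(im,[pts[...,1],pts[...,0]],order=1).mean(0) # profile mean over the edge
            pr=np.convolve(pr,np.ones(7)/7,'same');g=-np.gradient(pr)[8:-8];ss=s[8:-8];i=g.argmax();m=abs(ss-ss[i])<1.0;gw=np.clip(g[m],0,None)
            obs.append((n,X,nn,u.mean(0)+nn*(gw*ss[m]).sum()/gw.sum(),g[i]*10))
        f=lambda q:np.array([ (proj(n,W(q,z,X)).mean(0)-o)@nn for n,X,nn,o,_ in obs]+[0])
        # halves give yaw: segments are already split by caller
        v=least_squares(f,v,x_scale=[.01,.01,.05]).x
    return v,f(v)[:-1],[round(o[4],1) for o in obs]
E
cat > meas.py <<'E'
from edge import *
g=lambda f:np.load(f).mean(2)
ls,lt,us=g('low_side.npy'),g('low_top.npy'),g('up_side.npy')
def ed(n,im,L,inn): return [(n,im,S(p,q),inn) for p,q in L]
def two(p,q): p,q=np.array(p,float),np.array(q,float);m=(p+q)/2;return [(p,m),(m,q)]
low=two((-56,31,25),(56,31,25))+[((60,-27,25),(60,27,25)),((-60,16,25),(-60,29,25)),((-60,-29,25),(-60,-16,25))]+two((-56,-31,3),(56,-31,3))
v,r,c=run(ed('side',ls,low,(0,0,20)),[.5177,-.3898,-.145],0);print('low side',v,'\n',r,c)
lowt=[((60,-27,25),(60,27,25))]+two((-56,-31,25),(56,-31,25))
v2,r,c=run(ed('top',lt,lowt,(0,0,20)),v,0);print('low top',v2,r,c)
up=[((10,31,29),(33,31,29)),((33,31,29),(57,31,29)),((60,-27,29),(60,27,29)),((-60,-31,9),(-60,-31,27)),((60,-31,9),(60,-31,27)),((-57,-31,7),(-20,-31,7)),((18,-31,7),(57,-31,7))]
for z in(.136,.138,.140):
    u,r,c=run(ed('side',us,up,(0,0,18)),[.5177,-.3898,-.145],z);print('up',z,u,'\n',r,c)
# hole / disc checks
hs={(-50,20.5):(219,218.1),(50,20.5):(256.5,219.9),(-50,-20.5):(216.1,228.7),(50,-20.5):(254.3,230.3)}
for (x,y),p in hs.items(): print('hole side res',proj('side',W(v,0,np.array([[x,y,25]])/1e3))[0]-p)
ht={(50,20.5):(290.1,197.3),(50,-20.5):(301.5,195.3),(-50,20.5):(296.5,222.9),(-50,-20.5):(308.1,220.3)}
for (x,y),p in ht.items(): print('hole top res',proj('top',W(v,0,np.array([[x,y,25]])/1e3))[0]-p)
E
python3 meas.py
```

```text
low side [ 0.5178 -0.3918 -0.1333] 
 [-0.4056 -0.3307  0.0653 -0.0017  0.0684 -0.3313 -0.3403] [np.float64(33.3), np.float64(34.2), np.float64(48.2), np.float64(36.4), np.float64(55.0), np.float64(79.0), np.float64(79.9)]
low top [ 0.5221 -0.3922 -0.1336] [-0. -0.  0.] [np.float64(68.0), np.float64(91.8), np.float64(84.4)]
up 0.136 [ 0.515  -0.3852 -0.1363] 
 [-0.3206  0.1203 -0.1819 -0.2953 -0.108  -0.0137 -0.0603] [np.float64(38.3), np.float64(45.7), np.float64(35.7), np.float64(35.3), np.float64(34.0), np.float64(30.2), np.float64(7.2)]Traceback (most recent call last):
  File "meas.py", line 12, in <module>
    u,r,c=run(ed('side',us,up,(0,0,18)),[.5177,-.3898,-.145],z);print('up',z,u,'\n',r,c)
          ~~~^^^^^^^^^^^^^^^^^^^^^^^^^^^^^^^^^^^^^^^^^^^^^^^^^^
  File "edge.py", line 21, in run
    v=least_squares(f,v,x_scale=[.01,.01,.05]).x
      ~~~~~~~~~~~~~^^^^^^^^^^^^^^^^^^^^^^^^^^^
    return func(*args, **kwargs)
    result = trf(vector_fun.fun, vector_fun.jac, x0, f0, J0, lb, ub, ftol, xtol,
                 gtol, max_nfev, x_scale, loss_function, tr_solver,
                
[... 323 characters left out ...]
p_copy(self.x))
             ~~~~~~~~~~~~~~~~^^^^^^^^^^^^^^^^^
    return np.atleast_1d(self.fun(x))
                         ~~~~~~~~^^^
    return self.f(x, *self.args, **self.kwargs)
           ~~~~~~^^^^^^^^^^^^^^^^^^^^^^^^^^^^^^
  File "edge.py", line 19, in <lambda>
    f=lambda q:np.array([ (proj(n,W(q,z,X)).mean(0)-o)@nn for n,X,nn,o,_ in obs]+[0])
                           ~~~~^^^^^^^^^^^^
  File "h.py", line 23, in proj
    K,r,t=cam(n); return cv2.projectPoints(np.array(X,float).reshape(-1,3),r,t,K,None)[0][:,0]
          ~~~^^^
  File "h.py", line 11, in cam
    c=optics.camera_info(n); f=192/np.tan(np.radians(c['fov_y'])/2)
ValueError: time passes only in moves, steps and waits
```

```bash
cat > cache.py <<'E'
import pickle
from plant import optics
pickle.dump({n:optics.camera_info(n) for n in('side','top')},open('cam.pkl','wb'))
E
python3 cache.py; sed -i "s/^def cam(n):/import pickle,os\nCI=pickle.load(open('cam.pkl','rb')) if os.path.exists('cam.pkl') else None\ndef cam(n):/; s/c=optics.camera_info(n); f=192/c=CI[n]; f=192/" h.py
sed -i "s/,((18,-31,7),(57,-31,7))\]/]/" meas.py; python3 meas.py
```

```text
low side [ 0.5178 -0.3918 -0.1333] 
 [-0.4056 -0.3307  0.0653 -0.0017  0.0684 -0.3313 -0.3403] [np.float64(33.3), np.float64(34.2), np.float64(48.2), np.float64(36.4), np.float64(55.0), np.float64(79.0), np.float64(79.9)]
low top [ 0.5221 -0.3922 -0.1336] [-0. -0.  0.] [np.float64(68.0), np.float64(91.8), np.float64(84.4)]
up 0.136 [ 0.515  -0.3851 -0.1343] 
 [-0.2956  0.1491 -0.1964 -0.2959 -0.0945 -0.0228] [np.float64(38.2), np.float64(45.7), np.float64(35.7), np.float64(35.5), np.float64(34.0), np.float64(30.2)]
up 0.138 [ 0.5151 -0.3878 -0.1368] 
 [-0.241   0.1321 -0.1192 -0.1726 -0.0506 -0.0327] [np.float64(38.5), np.float64(45.5), np.float64(35.6), np.float64(34.9), np.float64(33.8), np.float64(30.3)]
up 0.14 [ 0.5154 -0.3905 -0.1428] 
 [-0.2226  0.14   -0.0671 -0.1032 -0.0341 -0.0356] [np.float64(39.0), np.float64(45.2), np.float64(35.6), np.float64(34.6), np.float64(33.3), np.float64(30.4)]
hole side res [-0.0554 -0.5322]
hole side res [-0.254  -0.5298]
hole side res [ 0.098  -0.7331]
hole side res [ 0.262 -0.391]
hole top res [-0.4456 -0.0567]
hole top res [-0.1993  0.0239]
hole top res [-0.2907  0.0638]
hole top res [0.1363 0.6184]
```

```bash
P0=".5178 -.3897 .150 81.75" python3 plan.py -1 .5204 -.393 .055 82.2 6 .5204 -.393 .055 82.2 2
```

```text
t 22.22 p [ 0.5178 -0.3897  0.15  ] yaw 81.75 F [-0.8  0.9 -0.9] w 0.0617
max [2.0e-02 2.0e-02 6.4e-01 0.0e+00 0.0e+00 5.0e-04] end [ 0.5203 -0.3931  0.055 ]
[[-0.02, -0.02, 0.63, 0, 0, -0.0004, -1], [-0.02, -0.02, 0.64, 0, 0, -0.0004, -1], [-0.02, -0.02, 0.63, 0, 0, -0.0004, -1], [-0.02, -0.02, 0.63, 0, 0, -0.0005, -1], [-0.02, -0.02, 0.64, 0, 0, -0.0004, -1], [-0.02, -0.02, 0.63, 0, 0, -0.0004, -1], [0, 0, 0, 0, 0, 0, -1], [0, 0, 0, 0, 0, 0, -1]]
```

>>> carry_out(increments=[[-0.02,-0.02,0.63,0,0,-0.0004,-1],[-0.02,-0.02,0.64,0,0,-0.0004,-1],[-0.02,-0.02,0.63,0,0,-0.0004,-1],[-0.02,-0.02,0.63,0,0,-0.0005,-1],[-0.02,-0.02,0.64,0,0,-0.0004,-1],[-0.02,-0.02,0.63,0,0,-0.0004,-1],[0,0,0,0,0,0,-1],[0,0,0,0,0,0,-1]])

```text
time_s: 22.88
eef_pos: [0.5203, -0.3929, 0.054]
orientation: [-0.001, 0.068, 0.998, 0.001]
ft_force: [0.3, -0.0, 0.1]
grip_width: 0.0624
grip_force: 30.0
```

```bash
cat > m2.py <<'E'
from edge import *
a=np.mean([optics.snapshot('side').astype(float) for _ in range(10)],0);np.save('h_side.npy',a);im=a.mean(2)
s=bot.get_state();print(s['time_s'],s['eef_pos'],s['orientation'],s['ft_force'])
import sys;zt=float(sys.argv[1])
up=[((10,31,29),(33,31,29)),((33,31,29),(57,31,29)),((60,-27,29),(60,27,29)),((-60,16,29),(-60,29,29)),((-60,-31,9),(-60,-31,27)),((60,-31,9),(60,-31,27))]
for z in(zt-.001,zt): u,r,c=run([('side',im,S(*e),(0,0,18)) for e in up],[.5178,-.3918,-.1333],z);print('up',z,u,r,np.array(c,float))
lo=[((-56,-31,3),(0,-31,3)),((0,-31,3),(56,-31,3)),((-60,-31,5),(-60,-31,16)),((60,-31,5),(60,-31,16))]
for I,t in((np.load('low_side.npy').mean(2),'before'),(im,'now')): u,r,c=run([('side',I,S(*e),(0,0,18)) for e in lo],[.5178,-.3918,-.1333],0);print('lowfront',t,u,r,np.array(c,float))
E
python3 m2.py .0435
python3 - <<'E'
from edge import *
# like-for-like: lower with back/side edges only, and hole centroids (darkness-weighted)
im=np.load('low_side.npy').mean(2)
lo=[((10,31,25),(33,31,25)),((33,31,25),(57,31,25)),((60,-27,25),(60,27,25)),((-60,16,25),(-60,29,25)),((-60,-31,5),(-60,-31,23)),((60,-31,5),(60,-31,23))]
v,r,c=run([('side',im,S(*e),(0,0,18)) for e in lo],[.5178,-.3918,-.1333],0);print('low like',v,r,np.array(c,float))
for n,f in(('side','low_side.npy'),('top','low_top.npy')):
    im=np.load(f).mean(2)
    for x in(-50,50):
        for y in(20.5,-20.5):
            p=proj(n,W([.5178,-.3918,-.1333],0,np.array([[x,y,25]])/1e3))[0]
            yy,xx=np.mgrid[int(p[1])-3:int(p[1])+5,int(p[0])-3:int(p[0])+5];m=np.hypot(xx-p[0],yy-p[1])<3
            w=np.clip(np.percentile(im[yy,xx][m],70)-8-im[yy,xx],0,None)*m
            print(n,x,y,p,'obs-pred',(w*xx).sum()/w.sum()-p[0],(w*yy).sum()/w.sum()-p[1],w.max())
E
```

```text
23.3833 [ 0.521  -0.3935  0.0555] [ 0.0002  0.0678  0.9977 -0.0002] [-0.1174 -0.7794 -1.3971]
up 0.042499999999999996 [ 0.5147 -0.3955 -0.1081] [-0.1336 -0.6507 -0.8598  0.6448 -2.269  -0.7643] [14.6 21.9 29.7 18.2 24.6 29.5]
up 0.0435 [ 0.5148 -0.3966 -0.1108] [-0.1361 -0.6563 -0.8371  0.6736 -2.2716 -0.7614] [14.6 22.  29.9 18.  24.9 29.3]
lowfront before [ 0.5171 -0.3931 -0.0808] [ 0.4652 -0.2871 -0.8468 -0.8304] [78.2 76.1 70.9 63.4]
lowfront now [ 0.5172 -0.3932 -0.0827] [ 0.4756 -0.2954 -0.8567 -0.8401] [78.7 75.9 72.3 63.5]
low like [ 0.5179 -0.3921 -0.085 ] [-0.4185  0.1762  0.1402  0.4014 -0.9299 -0.6705] [32.5 36.7 45.7 33.7 65.3 58.3]
side -50 20.5 [218.9492 217.5773] obs-pred -0.24095174339146297 0.4212079716387507 27.65833333333333
side -50 -20.5 [216.2025 227.9769] obs-pred -0.47884004531502455 0.32729556984926944 46.400000000000006
side 50 20.5 [256.2515 219.3801] obs-pred -0.3489178616006541 0.12777693979316496 35.508333333333354
side 50 -20.5 [254.5676 229.9194] obs-pred -0.5227884689509494 0.22740877606909748 41.008333333333354
top -50 20.5 [296.2189 222.9569] obs-pred 0.07377534768841087 -0.17577286632862865 52.27083333333334
top -50 -20.5 [308.2459 220.9117] obs-pred 0.8033263520184164 -0.2908875506729771 51.60833333333332
top 50 20.5 [289.664  197.2369] obs-pred -0.08910554702322315 -0.031870891216215114 35.41666666666666
top 50 -20.5 [301.3103 195.3176] obs-pred 1.0883763008612846 -0.357928285318593 45.70833333333334
```

```bash
cat > m3.py <<'E'
from edge import *
def off(im,v,z,X,ax,w=4):
    # offset (mm along local axis ax) of every edge peak (outward drop of brightness) near the predicted edge
    u=proj('side',W(v,z,X)).mean(0);d=np.zeros(3);d[ax]=.001;J=proj('side',W(v,z,X+d)).mean(0)-u
    U=proj('side',W(v,z,X));t=U[-1]-U[0];t/=np.linalg.norm(t);nn=np.array([-t[1],t[0]]);nn*=np.sign(X[:,ax].mean())*np.sign(nn@J)
    s=np.arange(-w,w+.01,.1);pts=U[:,None]+s[None,:,None]*nn
    pr=map_coordinates(im,[pts[...,1],pts[...,0]],order=1).mean(0);g=np.convolve(-np.gradient(pr)*10,np.ones(7)/7,'same');g[:4]=g[-4:]=0
    k=abs(nn@J);pk=[i for i in range(4,len(g)-4) if abs(g[i])>6 and abs(g[i])==abs(g[i-4:i+5]).max()]
    return ' '.join(f'{s[i]/k:+.1f}mm({g[i]:.0f})' for i in pk), 'px/mm %.2f'%k
L={'right':((60,-25),(60,25),0),'leftback':((-60,16),(-60,29),0),'leftfront':((-60,-29),(-60,-16),0),'backR':((15,31),(56,31),1),'backL':((-56,31),(-45,31),1),'frontL':((-56,-31),(-20,-31),1),'frontR':((20,-31),(56,-31),1)}
def rep(f,v,z,h,t):
    im=np.load(f).mean(2);print('==',t)
    for k,(p,q,a) in L.items(): print(k,*off(im,v,z,S((*p,h),(*q,h)),a))
if __name__=='__main__':
    rep('low_side.npy',[.5178,-.3918,-.1333],0,25,'lower face')
    rep('up_side.npy',[.5181,-.3899,-.1435],.1385,29,'upper rim z.138 (at TCP)')
    rep('up_side.npy',[.5181,-.3899,-.1435],.1385,7,'upper face edge z.138')
    rep('h_side.npy',[.5206,-.3932,-.1358],.0437,29,'upper rim now (at TCP)')
    rep('h_side.npy',[.5206,-.3932,-.1358],.0437,7,'upper face edge now')
E
python3 m3.py
```

```text
== lower face
right -7.9mm(-10) -0.3mm(49) +4.7mm(40) px/mm 0.38
leftback -10.0mm(6) -6.1mm(-14) +0.0mm(36) px/mm 0.36
leftfront -5.9mm(-20) -0.3mm(55) +4.8mm(-22) px/mm 0.37
backR -11.7mm(-10) -7.7mm(-9) +0.8mm(34) px/mm 0.25
backL -14.2mm(13) -6.1mm(-18) +2.0mm(34) px/mm 0.25
frontL -1.1mm(22) +13.4mm(-13) px/mm 0.27
frontR -13.3mm(-7) -0.4mm(22) +13.3mm(-13) px/mm 0.27
== upper rim z.138 (at TCP)
right -2.9mm(36) px/mm 0.41
leftback -2.1mm(-30) +3.7mm(42) px/mm 0.38
leftfront -6.9mm(22) -0.8mm(-48) +4.3mm(11) px/mm 0.39
backR +0.9mm(46) px/mm 0.23
backL  px/mm 0.23
frontL +2.0mm(13) px/mm 0.26
frontR -12.0mm(6) -8.1mm(7) -3.9mm(6) +1.9mm(8) +5.0mm(6) px/mm 0.26
== upper face edge z.138
right -6.2mm(31) px/mm 0.40
leftback -7.9mm(40) +1.1mm(22) +6.6mm(-37) +9.5mm(28) px/mm 0.38
leftfront +5.9mm(38) px/mm 0.39
backR -11.8mm(-7) +4.2mm(11) px/mm 0.24
backL +3.4mm(36) px/mm 0.23
frontL -0.4mm(29) +8.5mm(-14) px/mm 0.26
frontR -1.5mm(9) px/mm 0.26
== upper rim now (at TCP)
right -3.1mm(30) +1.8mm(-7) px/mm 0.39
leftback +0.3mm(-42) px/mm 0.37
leftfront -6.6mm(19) -0.8mm(-46) +5.5mm(13) +9.5mm(-7) px/mm 0.38
backR -1.2mm(20) px/mm 0.24
backL  px/mm 0.24
frontL -5.6mm(-6) +1.5mm(17) px/mm 0.27
frontR -12.0mm(8) -8.2mm(10) +1.9mm(12) px/mm 0.27
== upper face edge now
right -5.7mm(29) +5.4mm(15) px/mm 0.39
leftback -9.0mm(41) +5.5mm(-45) +9.9mm(20) px/mm 0.36
leftfront +2.4mm(-9) +6.4mm(-9) px/mm 0.38
backR +3.7mm(15) px/mm 0.25
backL -10.6mm(68) px/mm 0.24
frontL +8.6mm(-13) px/mm 0.27
frontR +0.0mm(23) +8.6mm(-17) +13.4mm(-21) px/mm 0.27
```

```bash
sed -i "s/def off(im,v,z,X,ax,w=4):/def off(im,v,z,X,ax,w=4,C='side'):/; /def off/,/^L=/s/proj('side'/proj(C/g" m3.py
python3 - <<'E'
from m3 import *
a=np.mean([optics.snapshot('top').astype(float) for _ in range(8)],0);np.save('h_top.npy',a)
def T(f,v,z,segs,t):
    im=np.load(f).mean(2)
    print('==',t,'corner px',proj('top',W(v,z,np.array([[-.06,-.031,.029 if z else .025]])))[0])
    for p,q,a in segs: print(p,q,*off(im,v,z,S(p,q),a,4,'top'))
lv=[.5178,-.3918,-.1333]
T('low_top.npy',lv,0,[((-56,-31,25),(-30,-31,25),1),((-30,-31,25),(0,-31,25),1),((0,-31,25),(56,-31,25),1),((-60,-29,25),(-60,-15,25),0),((60,-25,25),(60,25,25),0)],'low')
T('up_top.npy',[.5181,-.3899,-.1435],.1385,[((-56,-31,29),(-46,-31,29),1),((-46,-31,29),(-36,-31,29),1),((-36,-31,29),(-26,-31,29),1),((-60,-29,29),(-60,-15,29),0),((-60,-29,7),(-60,-15,7),0)],'up hi')
T('h_top.npy',[.5206,-.3932,-.1358],.0437,[((-56,-31,29),(-46,-31,29),1),((-46,-31,29),(-36,-31,29),1),((-36,-31,29),(-26,-31,29),1),((-60,-29,29),(-60,-15,29),0),((-60,-29,7),(-60,-15,7),0)],'up now')
E
```

```text
== low corner px [312.0465 223.0416]
(-56, -31, 25) (-30, -31, 25) -12.2mm(7) -7.8mm(-7) +0.0mm(92) +6.1mm(-50) px/mm 0.29
(-30, -31, 25) (0, -31, 25) +0.0mm(90) +6.2mm(-50) px/mm 0.29
(0, -31, 25) (56, -31, 25) +0.0mm(88) +6.3mm(-49) px/mm 0.29
(-60, -29, 25) (-60, -15, 25) -13.1mm(11) -8.0mm(-23) -0.7mm(15) +11.3mm(85) px/mm 0.27
(60, -25, 25) (60, 25, 25) -7.1mm(-12) +4.3mm(70) px/mm 0.25
== up hi corner px [315.8842 202.3911]
(-56, -31, 29) (-46, -31, 29) -7.5mm(19) -2.2mm(-28) +2.8mm(14) px/mm 0.32
(-46, -31, 29) (-36, -31, 29) -11.2mm(19) -7.5mm(24) -2.8mm(-34) +2.8mm(14) px/mm 0.32
(-36, -31, 29) (-26, -31, 29) -7.2mm(22) -2.8mm(-34) +2.8mm(19) px/mm 0.32
(-60, -29, 29) (-60, -15, 29) -4.1mm(-31) +11.6mm(12) px/mm 0.29
(-60, -29, 7) (-60, -15, 7) -12.4mm(-8) +0.7mm(11) px/mm 0.29
== up now corner px [313.5489 215.632 ]
(-56, -31, 29) (-46, -31, 29) -7.9mm(19) -2.0mm(-25) +2.6mm(19) px/mm 0.30
(-46, -31, 29) (-36, -31, 29) -11.9mm(29) -7.9mm(26) -2.3mm(-32) +3.0mm(13) px/mm 0.30
(-36, -31, 29) (-26, -31, 29) -7.3mm(17) -3.0mm(-25) +3.0mm(12) px/mm 0.30
(-60, -29, 29) (-60, -15, 29) -2.5mm(-25) +9.3mm(22) +12.5mm(21) px/mm 0.28
(-60, -29, 7) (-60, -15, 7) -13.0mm(-29) -6.1mm(6) -1.1mm(14) +5.8mm(-8) +13.0mm(19) px/mm 0.28
```

>>> carry_out(increments=[[-0.01,0.08,0.16,0,0,0,-1],[0,0,0.15,0,0,0,-1],[0,0,0.15,0,0,0,-1],[0,0,0,0,0,0,-1],[0,0,0,0,0,0,-1],[0,0,0,0,0,0,-1]])

```text
time_s: 24.28
eef_pos: [0.5214, -0.3914, 0.0435]
orientation: [-0.0, 0.068, 0.998, 0.0]
ft_force: [-0.1, -0.3, -1.7]
grip_width: 0.0618
grip_force: 30.0
```

```bash
python3 - <<'E'
from m3 import *
P=[];I=[]
for _ in range(12): I.append(optics.snapshot('side').astype(float));P.append(bot.get_state()['eef_pos'])
np.save('f_side.npy',np.mean(I,0));s=bot.get_state();print(s['time_s'],np.mean(P,0),s['orientation'],s['ft_force'])
v=[*np.mean(P,0)[:2],-.1358];z=np.mean(P,0)[2]-.0118
rep('f_side.npy',v,z,29,'rim');rep('f_side.npy',v,z,7,'up face edge')
rep('f_side.npy',[.5178,-.3918,-.1333],0,25,'lower face now')
im=np.load('f_side.npy').mean(2)
for x in(-45,-30,30,45): # vertical profile across the gap
    a=proj('side',W(v,z,np.array([[x,-31,12]])/1e3))[0];print(x,proj('side',W(v,z,np.array([[x,-31,7]])/1e3))[0],proj('side',W([.5178,-.3918,-.1333],0,np.array([[x,-31,25]])/1e3))[0]);yy=np.arange(int(a[1])-2,int(a[1])+16);print(yy[0],np.mean([map_coordinates(im,[yy,yy*0+a[0]+d],order=1) for d in(-2,-1,0,1,2)],0).astype(int))
E
```

```text
24.8833 [ 0.5214 -0.3915  0.0438] [-0.      0.0677  0.9977  0.    ] [-0.8495  0.2144 -0.8521]
== rim
right -3.6mm(31) px/mm 0.39
leftback +0.0mm(-38) px/mm 0.37
leftfront -5.8mm(18) -0.3mm(-46) +5.6mm(16) +9.5mm(-6) px/mm 0.38
backR -6.5mm(-11) -1.2mm(23) +1.6mm(23) px/mm 0.24
backL +14.8mm(-7) px/mm 0.24
frontL +2.3mm(14) px/mm 0.27
frontR -12.3mm(7) -8.2mm(11) +2.2mm(14) px/mm 0.27
== up face edge
right -6.3mm(28) +3.4mm(23) +9.4mm(-14) px/mm 0.38
leftback -8.0mm(29) -0.8mm(-14) +6.1mm(-43) +9.9mm(16) px/mm 0.36
leftfront +4.3mm(-13) +8.3mm(6) px/mm 0.37
backR +3.2mm(14) px/mm 0.25
backL -10.6mm(76) px/mm 0.24
frontL -0.7mm(6) +7.1mm(-22) +13.5mm(14) px/mm 0.27
frontR +0.0mm(14) +7.8mm(-22) px/mm 0.27
== lower face now
right -8.7mm(6) -3.7mm(18) +5.3mm(38) px/mm 0.38
leftback -8.6mm(48) +1.1mm(21) +6.9mm(-57) px/mm 0.36
leftfront -5.9mm(-21) -0.3mm(54) +5.1mm(-22) px/mm 0.37
backR -12.5mm(-10) -8.1mm(-6) px/mm 0.25
backL +6.1mm(68) px/mm 0.25
frontL -8.6mm(-20) -0.4mm(20) +13.4mm(-13) px/mm 0.27
frontR -7.4mm(-22) +0.7mm(10) +13.3mm(-13) px/mm 0.27
-45 [218.3462 226.6272] [217.3903 230.8357]
223 [171 171 174 177 178 191 206 207 185 172 170 173 184 190 148  71  40  87]
-30 [224.1479 226.9291] [223.1508 231.1309]
223 [170 171 173 171 157 153 178 206 194 174 170 171 180 199 190 102  36  68]
30 [247.5059 228.1448] [246.3388 232.3192]
224 [151 154 155 158 154 146 147 164 181 175 170 170 177 199 197 112  35  49]
45 [253.3835 228.4507] [252.1725 232.6182]
224 [170 170 171 175 171 147 148 181 199 181 170 170 173 187 188 130  56  43]
```

```bash
python3 -c "
from plant import bot
print(bot.sign_off())"
```

```text
the job is handed in; nothing more can be done
None
```

The job is handed in at about 25 s: all six chips are off the face onto the table, the scraper is back in its slot, and the upper half is held level over the lower half with its pins about 7 mm above the face, pin-to-hole alignment estimated to about 1 mm from the camera edges (the pins and holes can't be seen directly in that pose).

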